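Free the boxed-in printhead module

TASK

The cream printhead module on the aluminium service plate is boxed in by the parts cup, the coin shutter and the knurled knob: first stand all three upright on the black rubber mat, leaving the module alone until they are all there. Then lift the module out and set it down flat inside the stops of the low cradle, lined up with it. Only after that, put the cup, shutter and knob back on the plate, each upright on the very spot where it stood at the start; knock nothing over and leave the jar, the roller and the brass bush where they are.

Things in the scene. Friction and masses are not known exactly. Their poses are not given: they have to be found in the camera images.
- plate: Fixed flat aluminium T-shaped plate, 5 mm thick, top at z = 5 mm; cross part x -45 to 60, y +-90 mm, tongue x -115 to -45, y +-35 mm; origin on its underside, under the module's start place. Flat engraved rings 54 mm wide at (x, y) = (-77, 0), (0, 54), (0, -54) mm; which small thing starts on which varies. The module starts along x, 7 to 13 mm from its neighbours: no finger fits between.
- mat: Fixed flat black rubber mat, the side area: 240 (its x) x 120 (its y) x 3 mm thick, top at z = 3 mm; origin at the centre of its underside (z = 0).
- cradle: Fixed low grey cradle: base 140 (x) x 96 (y) x 6 mm, floor at z = 6 mm; origin at the centre of its underside (z = 0). White stops 8 mm high stand on the floor: one at each x end (inner faces 116 mm apart, 60 mm wide), a short one near each corner (inner faces 72 mm apart across y, 18 mm long, at x = +-43 mm); the middle of the long sides is open for fingers.
- module: Loose cream printhead module, a box 90 (its x) x 46 (its y) x 44 mm high, about 0.3 kg, with a dark head strip and copper line on top and a black roller at one end; origin at the centre of its underside. To be gripped across the 46 mm. Either end may point either way in the cradle.
- cup: Loose open tin parts cup, round, 48 mm across (45 at the foot, 51 over the bead at the rim), 58 mm high, brass screws inside, 0.09 kg; origin at the centre of its underside, z up. Grip it across the outside at about half height.
- shutter: Loose purple plastic coin shutter, a square block 40 x 40 x 50 mm high with a coin slot in its top, 0.08 kg; origin at the centre of its underside, faces along its x and y. It starts with its faces within 0.12 rad of the plate's x and y.
- knob: Loose knurled nickel adjustment knob, standing: round, 40 mm across up to 32 mm, with a 28 mm step on top to 38 mm high, 0.12 kg; origin at the centre of its underside, z up. Grip it across the knurling.
- jar: Bystander, loose: closed jar, 52 mm across, 75 mm high, standing on the bench behind; origin at the centre of its underside. Not to be moved.
- roller: Bystander, loose: small grey flanged roller standing on end on the bench beside the plate's tongue, 34 mm across, 28 mm high; origin at the centre of its underside. Not to be moved.
- bush: Bystander, loose: small stepped brass bush standing on the bench on the other side of the tongue, 26 mm across, 18 mm at the top, 24 mm high; origin at the centre of its underside. Not to be moved.
There are look-alikes about, which are no part of the job. Leave any green or orange look-alike of the shutter alone.

How it is judged:
On the way, in this order (a step that is already met when the one before it is completed fails the run):
1. cup, shutter and knob all stand on the mat, the module not yet taken from its place (x of cup in the frame of mat between -0.12 and 0.12 m and y of cup in the frame of mat between -0.06 and 0.06 m and z of each of cup, shutter, knob in the frame of mat below 0.01 m and linear speed of each of cup, shutter, knob below 0.03 m/s and angle between each of cup, shutter, knob's own z axis and vertical below 0.12 rad and x of shutter in the frame of mat between -0.12 and 0.12 m and y of shutter in the frame of mat between -0.06 and 0.06 m and x of knob in the frame of mat between -0.12 and 0.12 m and y of knob in the frame of mat between -0.06 and 0.06 m and distance of module from where it was at the start of the episode below 0.02 m), for 0.2 s.
2. the module lies in the cradle, released, while cup, shutter and knob still stand on the mat (x of module in the frame of cradle between -0.015 and 0.015 m and y of module in the frame of cradle between -0.015 and 0.015 m and z of module in the frame of cradle below 0.01 m and angle between the x axis of module and the x axis of cradle, either way round below 0.25 rad and linear speed of each of module, cup, shutter, knob below 0.03 m/s and angle between each of module, cup, shutter, knob's own z axis and vertical below 0.12 rad and x of cup in the frame of mat between -0.12 and 0.12 m and y of cup in the frame of mat between -0.06 and 0.06 m and z of each of cup, shutter, knob in the frame of mat below 0.01 m and x of shutter in the frame of mat between -0.12 and 0.12 m and y of shutter in the frame of mat between -0.06 and 0.06 m and x of knob in the frame of mat between -0.12 and 0.12 m and y of knob in the frame of mat between -0.06 and 0.06 m and contact force between the fingers and cup below 0.3 N and contact force between the fingers and shutter below 0.3 N and contact force between the fingers and knob below 0.3 N and contact force between the fingers and module below 0.3 N), for 0.2 s.
At the end, for the whole second after the job is handed in: The module lies flat in the cradle, centred within 15 mm along each cradle axis and lined up within 0.25 rad (either way round); cup, shutter and knob each stand upright within 15 mm of where they stood at the start; everything is released and at rest (x of module in the frame of cradle between -0.015 and 0.015 m and y of module in the frame of cradle between -0.015 and 0.015 m and z of module in the frame of cradle below 0.01 m and angle between the x axis of module and the x axis of cradle, either way round below 0.25 rad and linear speed of each of module, cup, shutter, knob below 0.03 m/s and angle between each of module, cup, shutter, knob's own z axis and vertical below 0.12 rad and distance of each of cup, shutter, knob from where it was at the start of the episode below 0.015 m and contact force between the fingers and cup below 0.3 N and contact force between the fingers and shutter below 0.3 N and contact force between the fingers and knob below 0.3 N and contact force between the fingers and module below 0.3 N); the robot touches nothing.
It fails at once if a bystander (jar, roller, bush) is moved by more than 20 mm (distance of any of jar, roller, bush from where it was at the start of the episode above 0.02 m).
It fails at once if one of the handled things is knocked over (angle between any of cup, shutter, knob, module's own z axis and vertical above 0.8 rad).
It also fails if it takes over 134 s, if anything falls off the work surface, if the arm or the gripper's body presses on something with over 40 N, if the wrist force passes 120 N, or if a joint passes its speed limit or range.

ROBOT

A 7-joint arm with a two-finger parallel gripper is mounted at the origin on the work surface. World frame = base frame: x ahead of the robot, y to its left, z up, the work surface at z = 0. Lengths are in m, angles in rad, forces in N, time in s.
With the tool pointing down it reaches from about 0.425 to 0.925 m from the base axis. Payload 6.8 kg.
Tool frame: the origin (TCP) lies midway between the tips of the shut fingers; the grasp point (between the pads) lies 19 mm behind it; z points along the fingers, y is the line along which they close (so a half turn about z gives the same grasp; the last joint's range is limited). The gripper opens to 85 mm and grips with 20 to 120 N. Pads are 22 mm wide; open, the fingers measure 114 mm over their backs; the gripper's body (76 mm by 85 mm) begins 54 mm behind the grasp point. The pads swing forward as they close: fully open they stand 13 mm farther back than shut.
Start: joints at [1.191, 0.477, 0.022, 1.555, -0.011, 1.109, -0.083], TCP at [0.181, -0.65, 0.231] pointing down, gripper open.
Joint ranges: [-2.96, 2.96], [-0.34, 2.1], [-1.41, 1.46], [0.24, 2.44], [-1.37, 4.51], [0.17, 1.92], [-2.96, 2.96]. Speed limits (rad/s): [2.39, 2.39, 3.14, 3.14, 3.14, 3.14, 3.14].

INTERFACE

Orientations are given as a rotation vector (axis times angle).
In Python, from bench import status, vision, r gives the robot as it stands. The module is installed in compiled form; this text tells all that it offers.
- The arm moves only by the shell command python3 -m handwheel 'ROWS' [OPENING] [FORCE]. ROWS is JSON, a list of rows, each an object with "dp": the shift along the tool's x, y, z in m, a list of three; "delta_rot": the turn, a rotation vector about the tool's x, y, z in rad, a list of three. In form: [{"dp": [x, y, z], "delta_rot": [rx, ry, rz]}, ...]. A call has 1 to 12 rows; each row is the pose to reach, as a shift and turn from the pose commanded when the call began, along the tool's axes at that moment; what a row does not reach only later rows make up. A row lasts 1/8 s, in which the tool goes at most 62.5 mm and 10.7 degrees, less where a joint would pass 70% of its speed; a pose out of reach is approached as far as the arm can. A call with a gripper value outside its range is refused whole. OPENING is the opening, from 0 (shut) to 1 (fully open), set as the call begins (- or left out, the last holds). The fingers move at their own pace and stop on an object; FORCE is the grip in N (left out, the last holds). Time passes only in rows, so rows that repeat a pose let the fingers close. It gives the time, the measured TCP pose, the force, the opening and the grip force at its end, in the units of the state.
- status.get_obs(): the state, without advancing time (a new reading comes with each control period).
- vision.grab_frame(name): name is "scene" or "side" or "wrist"; returns a dict with "img" (480x640x3 uint8, blue, green, red), "fovy" (degrees; the focal length in pixels is half the picture's height over the tangent of half this angle, whatever the lens; pixels are square), "cx", "cy" (the principal point, pixels), "distortion" ([k1, k2, p1, p2, k3] as OpenCV has them; the pictures are not rectified), "world_from_camera" (4x4, takes a point from camera to world coordinates). Camera axes: x right, y up, looking along -z (the intrinsics and any distortion apply to the point x, -y, -z); pixel columns grow to the right and rows downward; lengths in m; the calibration is good to about 2 mm. A picture is of the moment at which its call begins. There is no depth.
- r.hand_in(): hands the job in; it is judged then, once.
The state is a dict: "clock": time; "joints": joint angles; "qvel": joint speeds; "tau": joint torques, N m; "tcp_pos": TCP position; "orientation": TCP orientation; "contact_force": force on the tool from outside, world axes, zero at the start; "moment": the same for the moment, N m; "grip_width": finger opening in m; "gripper_force": force on a finger pad.
Only numpy, scipy, OpenCV 4.12 (cv2) and the standard library are available. Lean on these libraries where they do the work, as an engineer would, in place of code of your own. Each camera call takes 0.05 s, during which the arm holds its last target. There are 200 camera calls.

## Working session

There is one attempt and no reset: what is moved stays moved. The work goes in short steps, Python scripts to look and compute and a shell command to move; the robot and the scene stay as the last step left them, time stands still between calls to the robot, and variables do not carry over. Pictures are saved under pics/ and viewed, at most 20 in all, crops included, and the job is handed in when it is done.

```bash
mkdir -p pics
python3 - <<'E'
from bench import status, vision, r
import cv2
for n in ("scene","side"):
    f=vision.grab_frame(n); cv2.imwrite(f"pics/{n}0.png",f["img"]); print(n,f["fovy"],f["cx"],f["cy"],f["distortion"]); print(f["world_from_camera"])
o=status.get_obs()
for k in o: print(k,o[k])
E
```

```text
scene 46.919851555075915 322.63028240310666 232.86845083885203 [-0.13222609  0.          0.          0.          0.        ]
[[-0.62977887 -0.61348575  0.47645967  1.00212423]
 [ 0.77668377 -0.50670573  0.37418127  0.33740313]
 [ 0.01186997  0.60570995  0.79559699  0.77905341]
 [ 0.          0.          0.          1.        ]]
side 48.42700700417057 326.04173999583577 235.0529958658375 [-0.0754421  0.         0.         0.         0.       ]
[[-0.70770934  0.4857037  -0.51306861  0.12827342]
 [-0.7062598  -0.5054453   0.49570369  0.44429796]
 [-0.01856301  0.71317386  0.70074136  0.63520542]
 [ 0.          0.          0.          1.        ]]
clock 0.1
joints [ 1.19091894  0.47774652  0.02234724  1.55633487 -0.01150423  1.1092696
 -0.08305843]
qvel [-0.00052884 -0.00179019  0.00019332 -0.00362576  0.0010928   0.00053543
 -0.00049007]
tau [ 4.71894295e-03 -5.97764003e+01  1.61399793e+00 -2.81953561e+01
  1.28327811e-02  5.07337827e-03 -1.45438797e-06]
tcp_pos [ 0.18104995 -0.64972889  0.23041099]
orientation [-3.11103911e+00 -4.25465006e-01  5.28255910e-04]
contact_force [-0.09445011  0.61579345 -0.39013171]
moment [-0.00631954  0.03014953 -0.06533931]
gripper_force 0.0
grip_width 0.08512850951260205
```

View pics/scene0.png

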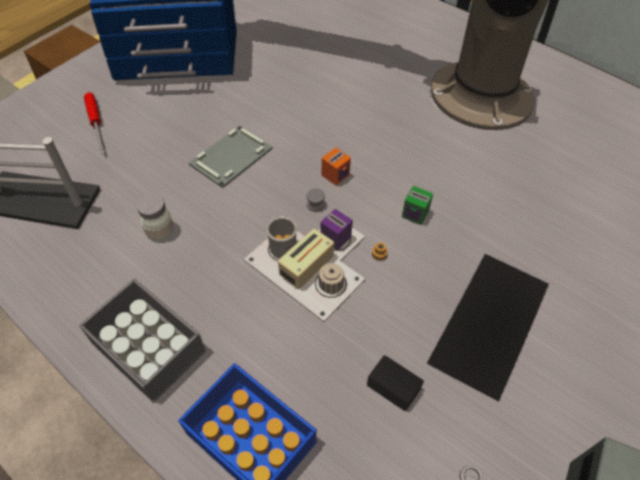

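View pics/side0.png

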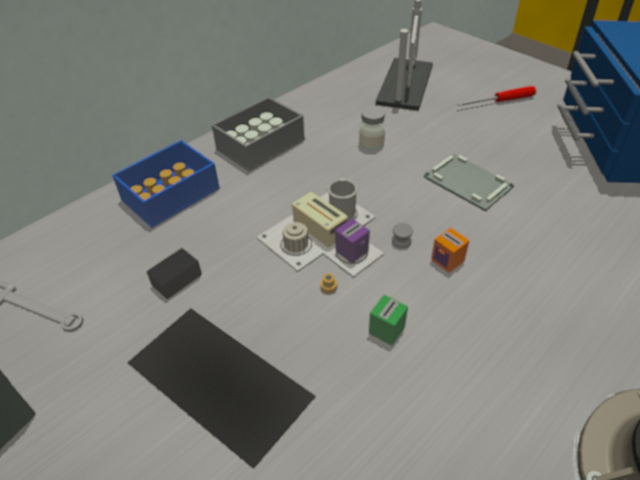

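The scene picture shows purple shutter (336,229), cup (282,236), knob (331,278), module (306,257), cradle (231,155), mat (488,325), roller (316,199), bush (380,250) and jar (155,217). The look-alikes, orange (336,165) and green (418,204), stand off the plate. The purple block is on the plate, so it is the one meant.

```bash
cat > h.py <<'E'
import numpy as np, cv2
from scipy.spatial.transform import Rotation as R
from bench import status, vision, r
def grab(n):
    f=vision.grab_frame(n); h=f["img"].shape[0]
    fl=h/2/np.tan(np.radians(f["fovy"]/2)); f["K"]=np.array([[fl,0,f["cx"]],[0,fl,f["cy"]],[0,0,1]])
    f["D"]=np.array(f["distortion"]); f["T"]=np.array(f["world_from_camera"]); return f
def p2w(f,pts,z):
    u=cv2.undistortPoints(np.array(pts,float).reshape(-1,1,2),f["K"],f["D"])[:,0]
    d=np.c_[u[:,0],-u[:,1],-np.ones(len(u))]@f["T"][:3,:3].T; o=f["T"][:3,3]
    return o+d*((np.asarray(z)-o[2])/d[:,2])[:,None]
def w2p(f,P):
    c=(np.atleast_2d(P)-f["T"][:3,3])@f["T"][:3,:3]
    return cv2.projectPoints(c*[1,-1,-1],np.zeros(3),np.zeros(3),f["K"],f["D"])[0][:,0]
def crop(f,name,x0,y0,w,h,s):
    cv2.imwrite(f"pics/{name}.png",cv2.resize(f["img"][y0:y0+h,x0:x0+w],None,fx=s,fy=s,interpolation=cv2.INTER_CUBIC))
def go(xyz,yaw):
    "dp, delta_rot for tool down with tool y axis at world angle yaw (mod pi), nearest turn; xyz of TCP"
    o=status.get_obs(); C=R.from_rotvec(o["orientation"])
    best=None
    for k in (-1,0,1,2):
        a=yaw+k*np.pi; y=np.array([np.cos(a),np.sin(a),0]); z=np.array([0,0,-1.]); 
        G=R.from_matrix(np.c_[np.cross(y,z),y,z]); v=(C.inv()*G).as_rotvec()
        if best is None or np.linalg.norm(v)<np.linalg.norm(best): best=v
    print("dp",(C.inv().apply(np.array(xyz)-o["tcp_pos"])).round(4),"rot",best.round(3),"tcp",o["tcp_pos"].round(4),"t",round(o["clock"],2),"w",round(o["grip_width"],4))
E
python3 - <<'E'
from h import *
f=grab("scene")
np.set_printoptions(precision=4,suppress=True)
print("mat",p2w(f,[(487,255),(548,283),(499,398),(429,362)],.003))
print("cradle",p2w(f,[(190,158),(239,127),(272,151),(223,184)],.006))
print("plate",p2w(f,[(246,261),(323,317),(363,279)],.005))
print("cup rim",p2w(f,[(282,226)],.063),"shut top",p2w(f,[(337,219)],.055),"knob top",p2w(f,[(331,269)],.043),"mod top",p2w(f,[(306,246)],.049))
print("mat side", p2w(grab("side"),[(191,310),(314,398),(254,466),(129,362)],.003))
o=status.get_obs(); w=grab("wrist"); print(o["tcp_pos"],R.from_rotvec(o["orientation"]).as_matrix(),w["T"],w["fovy"])
E
```

```text
mat [[0.3928 0.2234 0.003 ]
 [0.3767 0.3349 0.003 ]
 [0.6095 0.3658 0.003 ]
 [0.6259 0.252  0.003 ]]
cradle [[ 0.5616 -0.345   0.006 ]
 [ 0.4354 -0.3332  0.006 ]
 [ 0.4445 -0.2324  0.006 ]
 [ 0.5689 -0.2444  0.006 ]]
plate [[ 0.6678 -0.0891  0.005 ]
 [ 0.668   0.0791  0.005 ]
 [ 0.5706  0.0855  0.005 ]]
cup rim [[ 0.6048 -0.0598  0.063 ]] shut top [[ 0.5304 -0.003   0.055 ]] knob top [[0.6091 0.0471 0.043 ]] mod top [[ 0.6031 -0.0099  0.049 ]]
mat side [[0.6239 0.2504 0.003 ]
 [0.3894 0.2214 0.003 ]
 [0.376  0.334  0.003 ]
 [0.6109 0.3648 0.003 ]]
[ 0.1811 -0.6499  0.2307] [[ 0.9633  0.2685 -0.0003]
 [ 0.2685 -0.9633  0.001 ]
 [-0.0001 -0.0011 -1.    ]] [[ 0.2687  0.9101  0.3155  0.2625]
 [-0.9632  0.2544  0.0867 -0.6267]
 [-0.0014 -0.3272  0.945   0.3733]
 [ 0.      0.      0.      1.    ]] 65.6745156134023
```

```bash
python3 -c "
from h import *
go([.64,0,.30],np.pi/2)"
```

```text
dp [ 0.6165 -0.503  -0.0688] rot [-0.001  0.     0.272] tcp [ 0.1811 -0.65    0.2308] t 0.25 w 0.0858
```

```bash
python3 -m handwheel '[{"dp":[0.04,-0.034,-0.005],"delta_rot":[0,0,0.02]},{"dp":[0.088,-0.071,-0.01],"delta_rot":[0,0,0.04]},{"dp":[0.132,-0.107,-0.015],"delta_rot":[0,0,0.06]},{"dp":[0.176,-0.143,-0.02],"delta_rot":[0,0,0.08]},{"dp":[0.22,-0.179,-0.025],"delta_rot":[0,0,0.1]},{"dp":[0.264,-0.215,-0.03],"delta_rot":[0,0,0.12]},{"dp":[0.308,-0.25,-0.034],"delta_rot":[0,0,0.14]},{"dp":[0.352,-0.287,-0.04],"delta_rot":[0,0,0.16]},{"dp":[0.396,-0.323,-0.044],"delta_rot":[0,0,0.18]},{"dp":[0.44,-0.36,-0.049],"delta_rot":[0,0,0.2]},{"dp":[0.484,-0.395,-0.054],"delta_rot":[0,0,0.22]},{"dp":[0.528,-0.43,-0.06],"delta_rot":[0,0,0.24]}]'
python3 -m handwheel '[{"dp":[0.044,-0.036,-0.004],"delta_rot":[0,0,0.016]},{"dp":[0.075,-0.06,-0.008],"delta_rot":[0,0,0.032]},{"dp":[0.0885,-0.073,-0.009],"delta_rot":[0,0,0.032]},{"dp":[0.0885,-0.073,-0.009],"delta_rot":[0,0,0.032]},{"dp":[0.0885,-0.073,-0.009],"delta_rot":[0,0,0.032]}]'
python3 -c "
from h import *
go([.64,0,.30],np.pi/2)
f=grab('wrist');cv2.imwrite('pics/w1.png',f['img']);np.savez('w1.npz',K=f['K'],D=f['D'],T=f['T'])"
```

```text
clock: 1.75
tcp_pos: [0.5752, -0.0929, 0.2915]
orientation: [3.141, 0.048, 0.0]
contact_force: [0.4, -0.6, -0.1]
grip_width: 0.0855
gripper_force: 0.0
clock: 2.38
tcp_pos: [0.6596, -0.0205, 0.3002]
orientation: [3.14, -0.003, -0.001]
contact_force: [0.2, -0.5, 0.3]
grip_width: 0.0859
gripper_force: 0.0
dp [-0.0196 -0.0204  0.0001] rot [ 0.001  0.001 -0.002] tcp [ 0.6596 -0.0205  0.3002] t 2.38 w 0.0859
```

View pics/w1.png

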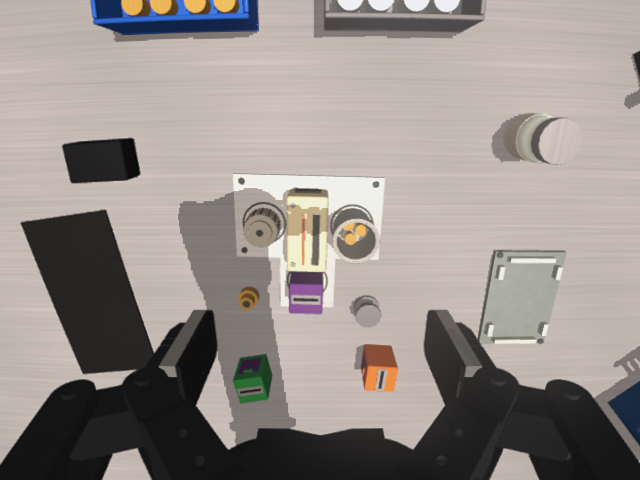

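Wrist view from above: knob (262,225), cup (355,235), module (307,230), purple shutter (306,292), bush (249,297), roller (367,311), mat at left, cradle (523,297), green (253,378), orange (379,368). I'll enlarge the plate next.

```bash
python3 -c "
from h import *
f=dict(img=cv2.imread('pics/w1.png'))
crop(f,'w1c',230,168,160,150,4)"
```

```text
(no output)
```

View pics/w1c.png

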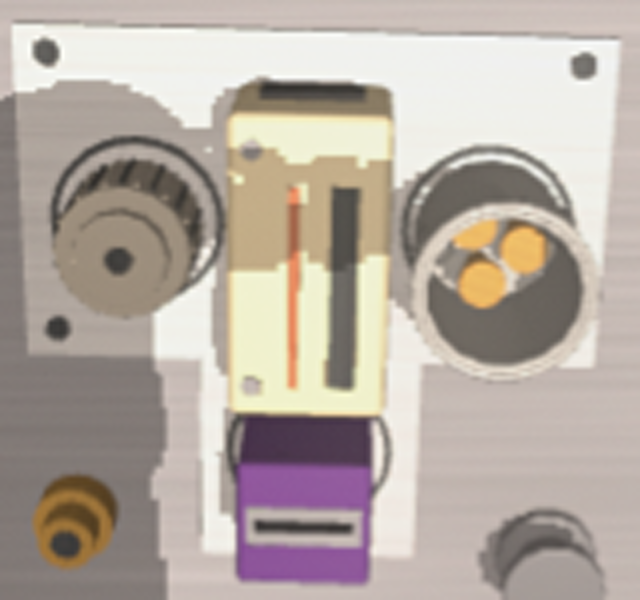

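```bash
cat > m.py <<'E'
from h import *
np.set_printoptions(precision=4,suppress=True)
f=dict(np.load('w1.npz'))
c=lambda L:[((x+.5)/4-.5+230,(y+.5)/4-.5+168) for x,y in L]
P=p2w(f,c([(12,24),(620,38),(28,355),(598,367),(203,553),(413,557)]),.005)[:,:2]
L=np.array([(60,90),(60,-90),(-45,90),(-45,-90),(-115,35),(-115,-35)])/1e3
# rigid fit
a=P-P.mean(0);b=L-L.mean(0);th=np.arctan2((b[:,0]*a[:,1]-b[:,1]*a[:,0]).sum(),(a*b).sum())
M=np.array([[np.cos(th),-np.sin(th)],[np.sin(th),np.cos(th)]]);t=P.mean(0)-M@L.mean(0)
print("plate",t,th,"res mm",(P-(L@M.T+t))*1e3)
for n,l in (("shut",(-.077,0)),("+y",(0,.054)),("-y",(0,-.054))): print("ring",n,M@l+t)
print("knob",p2w(f,c([(121,250)]),.037),p2w(f,c([(118,260)]),.043))
print("cup",p2w(f,c([(507,291)]),.063))
s=p2w(f,c([(240,465),(370,463),(368,583),(238,580)]),.055);print("shut",s.mean(0),np.diff(s,axis=0))
s=p2w(f,c([(229,113),(390,117),(386,414),(229,412)]),.049);print("mod",s.mean(0),np.diff(s,axis=0))
s=p2w(f,[(494,250),(566,251),(545,345),(479,340)],.006);print("cradle",s.mean(0),s)
print("mat",p2w(f,[(22,223),(106,210),(153,370),(83,373)],.003))
print("roller",p2w(f,[(368,315)],.028),"bush",p2w(f,[(246,303)],.024),"green",p2w(f,[(252,392)],.03),"orange",p2w(f,[(380,380)],.05))
E
python3 m.py
```

```text
plate [ 0.6083 -0.0051] -0.02597359765626403 res mm [[ 0.3286  0.0587]
 [ 0.3582  0.1056]
 [-0.2351  0.3973]
 [-0.0464 -1.2848]
 [-0.3042  0.4576]
 [-0.1011  0.2656]]
ring shut [ 0.5313 -0.0031]
ring +y [0.6097 0.0489]
ring -y [ 0.6069 -0.0591]
knob [[0.611  0.0493 0.037 ]] [[0.61   0.0493 0.043 ]]
cup [[ 0.6076 -0.0593  0.063 ]]
shut [ 0.5323 -0.0028  0.055 ] [[ 0.0006 -0.0376  0.    ]
 [-0.0397  0.0006  0.    ]
 [ 0.0011  0.0387  0.    ]]
mod [ 0.6092 -0.005   0.049 ] [[-0.0012 -0.0435  0.    ]
 [-0.0879  0.0008  0.    ]
 [ 0.0007  0.0455  0.    ]]
cradle [ 0.5025 -0.2917  0.006 ] [[ 0.5735 -0.2422  0.006 ]
 [ 0.5716 -0.3397  0.006 ]
 [ 0.4269 -0.342   0.006 ]
 [ 0.438  -0.2427  0.006 ]]
mat [[0.6106 0.3656 0.003 ]
 [0.6268 0.2473 0.003 ]
 [0.3845 0.2255 0.003 ]
 [0.3755 0.3357 0.003 ]]
roller [[ 0.4935 -0.081   0.028 ]] bush [[0.5089 0.0749 0.024 ]] green [[0.3709 0.0756 0.03  ]] orange [[ 0.4086 -0.0979  0.05  ]]
```

```bash
python3 -m handwheel '[{"dp":[-0.128,-0.0175,0.15],"delta_rot":[0,0,0]},{"dp":[-0.128,-0.0175,0.15],"delta_rot":[0,0,0]},{"dp":[-0.128,-0.0175,0.15],"delta_rot":[0,0,0]},{"dp":[-0.128,-0.0175,0.15],"delta_rot":[0,0,0]},{"dp":[-0.128,-0.0175,0.19],"delta_rot":[0,0,0]},{"dp":[-0.128,-0.0175,0.21],"delta_rot":[0,0,0]},{"dp":[-0.128,-0.0175,0.21],"delta_rot":[0,0,0]},{"dp":[-0.128,-0.0175,0.21],"delta_rot":[0,0,0]}]' 1 40
python3 -c "
from h import *
go([.532,-.003,.012],np.pi/2); f=grab('wrist');cv2.imwrite('pics/w2.png',f['img']);np.savez('w2.npz',K=f['K'],D=f['D'],T=f['T']);print(w2p(f,[[.532,-.003,.055],[.607,-.0593,.063],[.61,.049,.043],[.532,.017,.055]]))"
```

```text
clock: 3.42
tcp_pos: [0.5339, -0.0014, 0.0917]
orientation: [3.142, -0.002, 0.004]
contact_force: [0.1, -0.3, 0.2]
grip_width: 0.0854
gripper_force: 0.0
dp [-0.0021  0.0016  0.0797] rot [ 0.    -0.002 -0.001] tcp [ 0.5339 -0.0014  0.0917] t 3.42 w 0.0854
[[324.34149427 279.51363365]
 [449.65873356 135.7552936 ]
 [220.33024074 126.85864227]
 [286.76907741 279.51689583]]
```

View pics/w2.png

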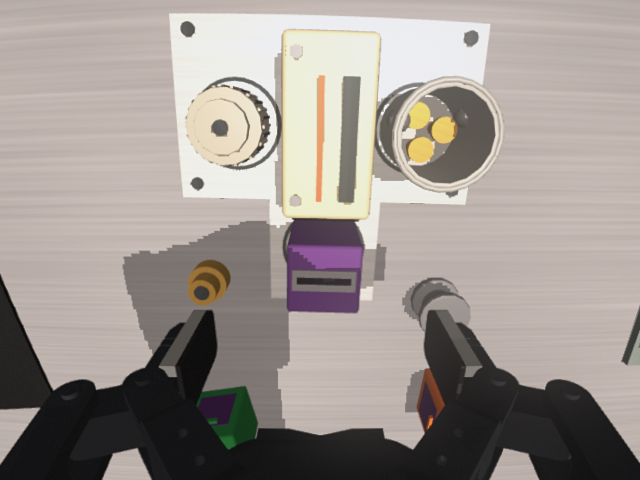

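The close wrist view confirms the shutter, with its purple top centred at (325,279), where I predicted it. The fingers pass the roller and bush. Descending.

```bash
python3 -m handwheel '[{"dp":[-0.002,0.0015,0.04],"delta_rot":[0,0,0]},{"dp":[-0.002,0.0015,0.065],"delta_rot":[0,0,0]},{"dp":[-0.002,0.0015,0.08],"delta_rot":[0,0,0]},{"dp":[-0.002,0.0015,0.08],"delta_rot":[0,0,0]}]'
python3 -m handwheel '[{"dp":[0,0,0],"delta_rot":[0,0,0]},{"dp":[0,0,0],"delta_rot":[0,0,0]},{"dp":[0,0,0],"delta_rot":[0,0,0]},{"dp":[0,0,0],"delta_rot":[0,0,0]},{"dp":[0,0,0],"delta_rot":[0,0,0]},{"dp":[0,0,0],"delta_rot":[0,0,0]},{"dp":[0,0,-0.01],"delta_rot":[0,0,0]},{"dp":[0,0,-0.03],"delta_rot":[0,0,0]}]' 0.3 40
python3 -c "
from h import *
go([.5005,.294,.015],np.pi/2)"
```

```text
clock: 3.98
tcp_pos: [0.5306, -0.0025, 0.0103]
orientation: [3.142, -0.0, -0.001]
contact_force: [0.5, 0.4, -0.2]
grip_width: 0.0858
gripper_force: 0.0
clock: 4.97
tcp_pos: [0.5297, -0.0025, 0.0404]
orientation: [3.141, -0.0, -0.003]
contact_force: [0.4, 0.1, -0.8]
grip_width: 0.0395
gripper_force: 40.1
dp [-0.0292 -0.2965  0.0254] rot [ 0.     0.002 -0.   ] tcp [ 0.5297 -0.0025  0.0404] t 4.97 w 0.0395
```

```bash
python3 -m handwheel '[{"dp":[0,0,-0.04],"delta_rot":[0,0,0]},{"dp":[0,0,-0.08],"delta_rot":[0,0,0]},{"dp":[-0.004,-0.03,-0.1],"delta_rot":[0,0,0]},{"dp":[-0.009,-0.075,-0.1],"delta_rot":[0,0,0]},{"dp":[-0.013,-0.12,-0.1],"delta_rot":[0,0,0]},{"dp":[-0.018,-0.165,-0.1],"delta_rot":[0,0,0]},{"dp":[-0.022,-0.21,-0.1],"delta_rot":[0,0,0]},{"dp":[-0.026,-0.25,-0.09],"delta_rot":[0,0,0]},{"dp":[-0.029,-0.28,-0.06],"delta_rot":[0,0,0]},{"dp":[-0.029,-0.2965,-0.02],"delta_rot":[0,0,0]},{"dp":[-0.029,-0.2965,0.01],"delta_rot":[0,0,0]},{"dp":[-0.029,-0.2965,0.01],"delta_rot":[0,0,0]}]'
python3 -c "
from h import *
go([.5005,.294,.0095],np.pi/2)"
```

```text
clock: 6.48
tcp_pos: [0.4998, 0.2929, 0.0285]
orientation: [3.139, 0.001, -0.006]
contact_force: [-1.1, -0.6, -1.3]
grip_width: 0.0396
gripper_force: 40.3
dp [ 0.0008 -0.0011  0.019 ] rot [0.003 0.004 0.   ] tcp [0.4998 0.2929 0.0285] t 6.47 w 0.0396
```

```bash
python3 -m handwheel '[{"dp":[0,0,0.01],"delta_rot":[0,0,0]},{"dp":[0,0,0.017],"delta_rot":[0,0,0]},{"dp":[0,0,0.0195],"delta_rot":[0,0,0]},{"dp":[0,0,0.0195],"delta_rot":[0,0,0]}]'
python3 -m handwheel '[{"dp":[0,0,0],"delta_rot":[0,0,0]},{"dp":[0,0,0],"delta_rot":[0,0,0]},{"dp":[0,0,0],"delta_rot":[0,0,0]},{"dp":[0,0,-0.03],"delta_rot":[0,0,0]},{"dp":[0,0,-0.08],"delta_rot":[0,0,0]},{"dp":[0,0,-0.13],"delta_rot":[0,0,0]},{"dp":[0,0,-0.13],"delta_rot":[0,0,0]}]' 1
python3 -c "
from h import *
go([.6075,-.0593,.014],0)
f=grab('wrist');cv2.imwrite('pics/w3.png',f['img']);print(status.get_obs()['joints'])"
```

```text
clock: 6.98
tcp_pos: [0.5018, 0.294, 0.011]
orientation: [-3.141, 0.001, -0.0]
contact_force: [0.1, -0.2, -0.9]
grip_width: 0.0399
gripper_force: 40.3
clock: 7.85
tcp_pos: [0.504, 0.2959, 0.1452]
orientation: [-3.137, 0.001, -0.011]
contact_force: [-0.6, -0.3, -0.0]
grip_width: 0.0854
gripper_force: 0.0
dp [0.1027 0.3557 0.1304] rot [-0.009 -0.002  1.57 ] tcp [0.504  0.2959 0.1452] t 7.85 w 0.0854
[-0.33377296  0.45313922 -0.3910187   1.84503651  0.21900548  0.88130168
 -2.39992897]
```

View pics/w3.png

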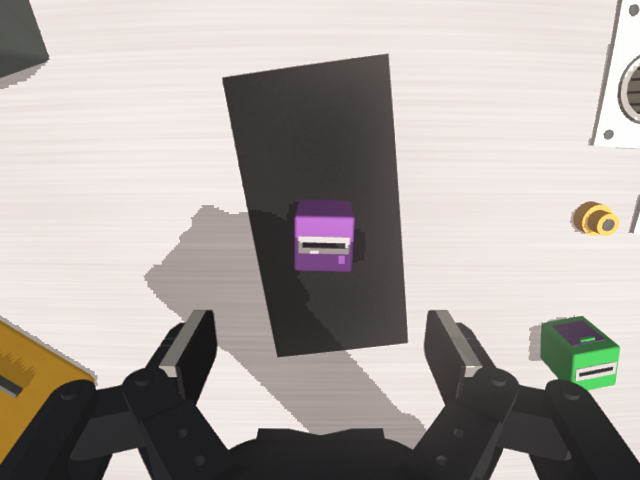

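Shutter stands upright near mid mat (325,243). Next the cup, with the tool turned 90°.

```bash
python3 -m handwheel '[{"dp":[0.012,0.042,0],"delta_rot":[0,0,0.18]},{"dp":[0.024,0.084,0],"delta_rot":[0,0,0.36]},{"dp":[0.036,0.126,0],"delta_rot":[0,0,0.54]},{"dp":[0.048,0.168,0],"delta_rot":[0,0,0.72]},{"dp":[0.06,0.21,0],"delta_rot":[0,0,0.9]},{"dp":[0.072,0.252,0],"delta_rot":[-0.002,0,1.08]},{"dp":[0.084,0.294,0],"delta_rot":[-0.004,0,1.26]},{"dp":[0.095,0.33,0],"delta_rot":[-0.008,-0.002,1.44]},{"dp":[0.102,0.355,0],"delta_rot":[-0.009,-0.002,1.57]},{"dp":[0.102,0.355,0],"delta_rot":[-0.009,-0.002,1.57]},{"dp":[0.102,0.355,0],"delta_rot":[-0.009,-0.002,1.57]}]' 1 40
python3 -c "
from h import *
go([.6075,-.0593,.014],0);print(status.get_obs()['joints'])
f=grab('wrist');cv2.imwrite('pics/w4.png',f['img']);np.savez('w4.npz',K=f['K'],D=f['D'],T=f['T']);print(w2p(f,[[.607,-.0593,.063],[.61,.049,.043]]))"
```

```text
clock: 9.28
tcp_pos: [0.6027, -0.0595, 0.1396]
orientation: [2.219, -2.21, -0.006]
contact_force: [-0.7, 0.4, 0.6]
grip_width: 0.085
gripper_force: 0.0
dp [-0.0007 -0.006   0.1255] rot [ 0.009 -0.004  0.004] tcp [ 0.6027 -0.0595  0.1396] t 9.28 w 0.085
[-0.28492125  0.48820092  0.37120859  1.82362463 -0.21668366  0.87938651
 -2.95055364]
[[311.98937505 248.77885426]
 [308.93332073 368.96241513]]
```

View pics/w4.png

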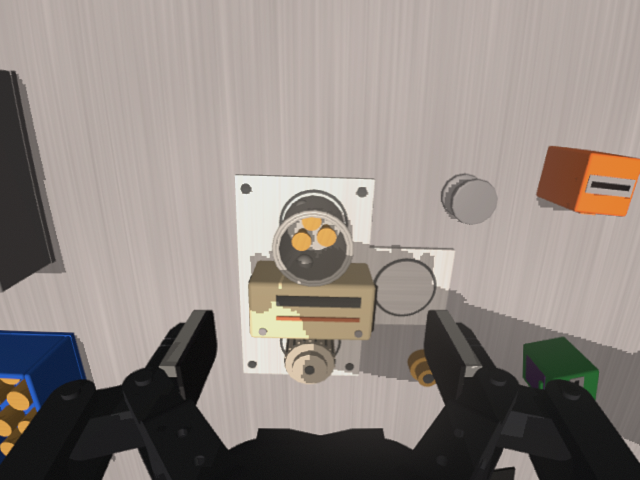

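The cup rim is at (313,246) against a predicted (312,249), so that matches. But joint 7 sits close to its limit, so I'll turn the tool the other way, half a turn, for the same grasp.

```bash
python3 -m handwheel '[{"dp":[0,-0.003,0],"delta_rot":[0.009,-0.004,-0.15]},{"dp":[0,-0.006,0],"delta_rot":[0.009,-0.004,-0.3]}]'
python3 -c "
from h import *
go([.6075,-.0593,.014],0);print(status.get_obs()['joints'])"
```

```text
clock: 9.57
tcp_pos: [0.6091, -0.0594, 0.1405]
orientation: [-2.535, 1.853, 0.001]
contact_force: [-0.4, -0.1, 0.7]
grip_width: 0.085
gripper_force: 0.0
dp [-0.0004  0.0016  0.1265] rot [-0.001  0.002  0.308] tcp [ 0.6091 -0.0594  0.1405] t 9.57 w 0.085
[-0.2217971   0.48290496  0.29095197  1.81073756 -0.17750357  0.8726546
 -2.68096781]
```

```bash
python3 -m handwheel '[{"dp":[0,0,0],"delta_rot":[0,0,-0.18]},{"dp":[0,0,0],"delta_rot":[0,0,-0.36]},{"dp":[0,0,0],"delta_rot":[0,0,-0.54]},{"dp":[0,0,0],"delta_rot":[0,0,-0.72]},{"dp":[0,0,0],"delta_rot":[0,0,-0.9]},{"dp":[0,0,0],"delta_rot":[0,0,-1.08]},{"dp":[0,0,0],"delta_rot":[0,0,-1.26]},{"dp":[0,0,0],"delta_rot":[0,0,-1.44]},{"dp":[0,0,0],"delta_rot":[0,0,-1.62]},{"dp":[0,0,0],"delta_rot":[0,0,-1.8]},{"dp":[0,0,0],"delta_rot":[0,0,-1.98]},{"dp":[0,0,0],"delta_rot":[0,0,-2.16]}]'
python3 -m handwheel '[{"dp":[0,0,0],"delta_rot":[0,0,-0.18]},{"dp":[0,0,0],"delta_rot":[0,0,-0.36]},{"dp":[0,0,0],"delta_rot":[0,0,-0.54]},{"dp":[0,0,0],"delta_rot":[0,0,-0.67]},{"dp":[0,0,0],"delta_rot":[0,0,-0.67]}]'
python3 -c "
from h import *
go([.6075,-.0593,.014],0);print(status.get_obs()['joints'])"
```

```text
clock: 11.08
tcp_pos: [0.6093, -0.0595, 0.141]
orientation: [-2.829, -1.364, -0.004]
contact_force: [-0.2, 0.5, 0.1]
grip_width: 0.0851
gripper_force: 0.0
clock: 11.7
tcp_pos: [0.6093, -0.0599, 0.1409]
orientation: [-2.233, -2.21, -0.004]
contact_force: [-0.1, 0.4, 0.7]
grip_width: 0.0853
gripper_force: 0.0
dp [ 0.0004 -0.0021  0.1269] rot [ 0.002 -0.002 -0.01 ] tcp [ 0.6093 -0.0599  0.1409] t 11.7 w 0.0853
[ 0.27712493  0.49794331 -0.37231854  1.77398681  0.21971572  0.90894194
 -0.19969967]
```

```bash
python3 -m handwheel '[{"dp":[0.0005,-0.002,0.05],"delta_rot":[0,0,-0.01]},{"dp":[0.0005,-0.002,0.09],"delta_rot":[0,0,-0.01]},{"dp":[0.0005,-0.002,0.115],"delta_rot":[0,0,-0.01]},{"dp":[0.0005,-0.002,0.128],"delta_rot":[0,0,-0.01]},{"dp":[0.0005,-0.002,0.128],"delta_rot":[0,0,-0.01]}]'
python3 -m handwheel '[{"dp":[0,0,0],"delta_rot":[0,0,0]},{"dp":[0,0,0],"delta_rot":[0,0,0]},{"dp":[0,0,0],"delta_rot":[0,0,0]},{"dp":[0,0,0],"delta_rot":[0,0,0]},{"dp":[0,0,0],"delta_rot":[0,0,0]},{"dp":[0,0,-0.01],"delta_rot":[0,0,0]},{"dp":[0,0,-0.03],"delta_rot":[0,0,0]},{"dp":[0,0,-0.07],"delta_rot":[0,0,0]},{"dp":[0,0,-0.11],"delta_rot":[0,0,0]}]' 0.3 40
python3 -c "
from h import *
go([.411,.283,.012],0)"
```

```text
clock: 12.32
tcp_pos: [0.6074, -0.0599, 0.0124]
orientation: [-2.223, -2.219, -0.002]
contact_force: [-0.5, -0.9, 0.5]
grip_width: 0.0855
gripper_force: 0.0
clock: 13.45
tcp_pos: [0.6075, -0.0604, 0.125]
orientation: [2.222, 2.22, 0.003]
contact_force: [0.8, -0.1, -1.0]
grip_width: 0.0461
gripper_force: 41.3
dp [ 0.3431 -0.197   0.113 ] rot [ 0.002 -0.001 -0.001] tcp [ 0.6075 -0.0604  0.125 ] t 13.45 w 0.0461
```

```bash
python3 -m handwheel '[{"dp":[0.02,-0.011,0],"delta_rot":[0,0,0]},{"dp":[0.057,-0.033,0],"delta_rot":[0,0,0]},{"dp":[0.095,-0.055,0],"delta_rot":[0,0,0]},{"dp":[0.133,-0.077,0],"delta_rot":[0,0,0]},{"dp":[0.171,-0.099,0],"delta_rot":[0,0,0]},{"dp":[0.209,-0.121,0],"delta_rot":[0,0,0]},{"dp":[0.247,-0.143,0],"delta_rot":[0,0,0]},{"dp":[0.285,-0.165,0],"delta_rot":[0,0,0]},{"dp":[0.323,-0.187,0],"delta_rot":[0,0,0]},{"dp":[0.343,-0.197,0],"delta_rot":[0,0,0]},{"dp":[0.343,-0.197,0.03],"delta_rot":[0,0,0]},{"dp":[0.343,-0.197,0.06],"delta_rot":[0,0,0]}]'
python3 -c "
from h import *
go([.411,.283,.011],0);print(status.get_obs()['joints'])"
```

```text
clock: 14.95
tcp_pos: [0.4098, 0.2834, 0.0623]
orientation: [2.22, 2.222, 0.003]
contact_force: [0.4, -0.1, -2.5]
grip_width: 0.0459
gripper_force: 41.4
dp [-0.0005  0.0011  0.0513] rot [ 0.001 -0.001  0.001] tcp [0.4098 0.2834 0.0623] t 14.95 w 0.0459
[-0.3612743   0.46964004 -0.4503821   2.08432221  0.33038551  0.65351496
 -1.03307766]
```

```bash
python3 -m handwheel '[{"dp":[0,0,0.03],"delta_rot":[0,0,0]},{"dp":[0,0,0.046],"delta_rot":[0,0,0]},{"dp":[0,0,0.0515],"delta_rot":[0,0,0]},{"dp":[0,0,0.0515],"delta_rot":[0,0,0]}]'
python3 -m handwheel '[{"dp":[0,0,0],"delta_rot":[0,0,0]},{"dp":[0,0,0],"delta_rot":[0,0,0]},{"dp":[0,0,0],"delta_rot":[0,0,0]},{"dp":[0,0,-0.03],"delta_rot":[0,0,0]},{"dp":[0,0,-0.08],"delta_rot":[0,0,0]},{"dp":[0,0,-0.12],"delta_rot":[0,0,0]},{"dp":[-0.05,0.04,-0.12],"delta_rot":[0,0,0]},{"dp":[-0.095,0.08,-0.12],"delta_rot":[0,0,0]},{"dp":[-0.14,0.12,-0.12],"delta_rot":[0,0,0]},{"dp":[-0.185,0.16,-0.12],"delta_rot":[0,0,0]},{"dp":[-0.234,0.199,-0.12],"delta_rot":[0,0,0]},{"dp":[-0.234,0.199,-0.12],"delta_rot":[0,0,0]}]' 0.9
python3 -c "
from h import *
go([.610,.049,.006],0)
f=grab('wrist');cv2.imwrite('pics/w5.png',f['img']);print(w2p(f,[[.607,-.0593,.063],[.61,.049,.043]]))
f=grab('scene');cv2.imwrite('pics/s1.png',f['img'])"
```

```text
clock: 15.45
tcp_pos: [0.4109, 0.2834, 0.0122]
orientation: [2.221, 2.221, 0.004]
contact_force: [0.4, -0.3, -1.4]
grip_width: 0.0458
gripper_force: 41.4
clock: 16.95
tcp_pos: [0.6123, 0.0418, 0.1309]
orientation: [2.231, 2.208, 0.001]
contact_force: [-1.0, 0.5, 0.2]
grip_width: 0.0764
gripper_force: 0.0
dp [ 0.0074 -0.0027  0.1248] rot [ 0.002  0.002 -0.011] tcp [0.6123 0.0418 0.1309] t 16.95 w 0.0764
[[313.91845427 387.81951098]
 [316.20415968 233.56763767]]
```

View pics/w5.png

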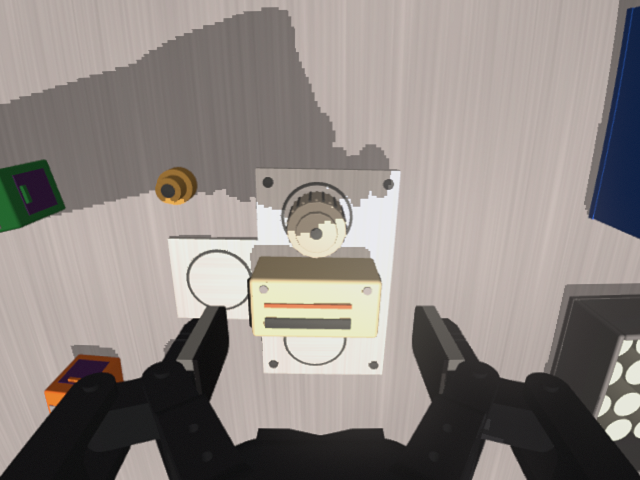

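Knob at (316,234), exactly as predicted. The module is still in place and the rings are empty.

```bash
python3 -m handwheel '[{"dp":[0.002,-0.001,0.03],"delta_rot":[0,0,-0.006]},{"dp":[0.002,-0.001,0.06],"delta_rot":[0,0,-0.006]},{"dp":[0.002,-0.001,0.06],"delta_rot":[0,0,-0.006]}]'
python3 -c "
from h import *
go([.610,.049,.006],0)"
```

```text
clock: 17.42
tcp_pos: [0.606, 0.0522, 0.0695]
orientation: [-2.21, -2.228, 0.003]
contact_force: [-1.0, -0.5, -0.2]
grip_width: 0.0769
gripper_force: 0.0
dp [-0.0033  0.0042  0.0634] rot [-0.004 -0.001  0.008] tcp [0.606  0.0522 0.0695] t 17.43 w 0.0769
```

```bash
python3 -m handwheel '[{"dp":[-0.003,0.002,0.01],"delta_rot":[0,0,0]},{"dp":[-0.003,0.002,0.01],"delta_rot":[0,0,0]},{"dp":[-0.003,0.002,0.01],"delta_rot":[0,0,0]}]'
python3 -c "
from h import *
go([.610,.049,.006],0)"
```

```text
clock: 17.8
tcp_pos: [0.6113, 0.0477, 0.0621]
orientation: [2.215, 2.226, 0.004]
contact_force: [-0.2, -0.1, 0.4]
grip_width: 0.0769
gripper_force: 0.0
dp [ 0.0012 -0.0014  0.0561] rot [ 0.002 -0.001  0.005] tcp [0.6113 0.0477 0.0621] t 17.8 w 0.0769
```

```bash
python3 -m handwheel '[{"dp":[0.001,-0.001,0.03],"delta_rot":[0,0,0.005]},{"dp":[0.001,-0.001,0.05],"delta_rot":[0,0,0.005]},{"dp":[0.001,-0.001,0.0555],"delta_rot":[0,0,0.005]},{"dp":[0.001,-0.001,0.0555],"delta_rot":[0,0,0.005]}]'
python3 -m handwheel '[{"dp":[0,0,0],"delta_rot":[0,0,0]},{"dp":[0,0,0],"delta_rot":[0,0,0]},{"dp":[0,0,0],"delta_rot":[0,0,0]},{"dp":[0,0,0],"delta_rot":[0,0,0]},{"dp":[0,0,0],"delta_rot":[0,0,0]},{"dp":[0,0,-0.01],"delta_rot":[0,0,0]},{"dp":[0,0,-0.03],"delta_rot":[0,0,0]},{"dp":[0,0,-0.07],"delta_rot":[0,0,0]},{"dp":[0,0,-0.11],"delta_rot":[0,0,0]},{"dp":[0,0,-0.11],"delta_rot":[0,0,0]}]' 0.25 40
python3 -c "
from h import *
go([.590,.305,.005],0)"
```

```text
clock: 18.3
tcp_pos: [0.6099, 0.0487, 0.0058]
orientation: [2.221, 2.221, 0.002]
contact_force: [-0.4, -1.0, -0.1]
grip_width: 0.0768
gripper_force: 0.0
clock: 19.55
tcp_pos: [0.6124, 0.0492, 0.1207]
orientation: [2.218, 2.218, 0.012]
contact_force: [0.3, 0.6, -1.5]
grip_width: 0.0389
gripper_force: 40.5
dp [ 0.2556 -0.0235  0.1159] rot [ 0.009 -0.002 -0.   ] tcp [0.6124 0.0492 0.1207] t 19.55 w 0.0389
```

```bash
python3 -m handwheel '[{"dp":[0.02,-0.002,0],"delta_rot":[0.009,-0.002,0]},{"dp":[0.058,-0.005,0],"delta_rot":[0.009,-0.002,0]},{"dp":[0.096,-0.009,0],"delta_rot":[0.009,-0.002,0]},{"dp":[0.134,-0.012,0],"delta_rot":[0.009,-0.002,0]},{"dp":[0.172,-0.016,0],"delta_rot":[0.009,-0.002,0]},{"dp":[0.21,-0.02,0],"delta_rot":[0.009,-0.002,0]},{"dp":[0.24,-0.022,0],"delta_rot":[0.009,-0.002,0]},{"dp":[0.2555,-0.0235,0.03],"delta_rot":[0.009,-0.002,0]},{"dp":[0.2555,-0.0235,0.07],"delta_rot":[0.009,-0.002,0]},{"dp":[0.2555,-0.0235,0.09],"delta_rot":[0.009,-0.002,0]},{"dp":[0.2555,-0.0235,0.09],"delta_rot":[0.009,-0.002,0]},{"dp":[0.2555,-0.0235,0.09],"delta_rot":[0.009,-0.002,0]}]'
python3 -c "
from h import *
go([.590,.305,.005],0)"
```

```text
clock: 21.05
tcp_pos: [0.587, 0.3047, 0.0271]
orientation: [-2.219, -2.218, 0.008]
contact_force: [0.1, -0.2, -0.0]
grip_width: 0.039
gripper_force: 40.5
dp [0.0003 0.0032 0.0221] rot [-0.007  0.    -0.   ] tcp [0.587  0.3047 0.0271] t 21.05 w 0.039
```

```bash
python3 -m handwheel '[{"dp":[0,0,0.012],"delta_rot":[-0.004,0,0]},{"dp":[0,0,0.019],"delta_rot":[-0.004,0,0]},{"dp":[0,0,0.022],"delta_rot":[-0.004,0,0]},{"dp":[0,0,0.022],"delta_rot":[-0.004,0,0]}]'
python3 -m handwheel '[{"dp":[0,0,0],"delta_rot":[0,0,0]},{"dp":[0,0,0],"delta_rot":[0,0,0]},{"dp":[0,0,0],"delta_rot":[0,0,0]},{"dp":[0,0,-0.03],"delta_rot":[0,0,0]},{"dp":[0,0,-0.08],"delta_rot":[0,0,0]},{"dp":[0,0,-0.13],"delta_rot":[0,0,0]},{"dp":[0,0,-0.16],"delta_rot":[0,0,0]}]' 1
python3 -c "
from h import *
go([.608,-.005,.14],np.pi/2);print(status.get_obs()['joints'])
f=grab('scene');cv2.imwrite('pics/s2.png',f['img'])"
```

```text
clock: 21.55
tcp_pos: [0.5859, 0.3037, 0.0049]
orientation: [-2.221, -2.22, 0.007]
contact_force: [-3.4, -3.1, 6.3]
grip_width: 0.0393
gripper_force: 41.1
clock: 22.42
tcp_pos: [0.5876, 0.305, 0.167]
orientation: [-2.221, -2.221, 0.0]
contact_force: [-0.5, 0.4, 0.2]
grip_width: 0.0852
gripper_force: 0.0
dp [-0.3101  0.0204  0.0268] rot [-0.000e+00 -1.000e-03 -1.571e+00] tcp [0.5876 0.305  0.167 ] t 22.43 w 0.0852
[-0.26923298  0.55386183 -0.43029047  1.624115    0.25907946  1.02097302
 -0.77902667]
```

View pics/s2.png

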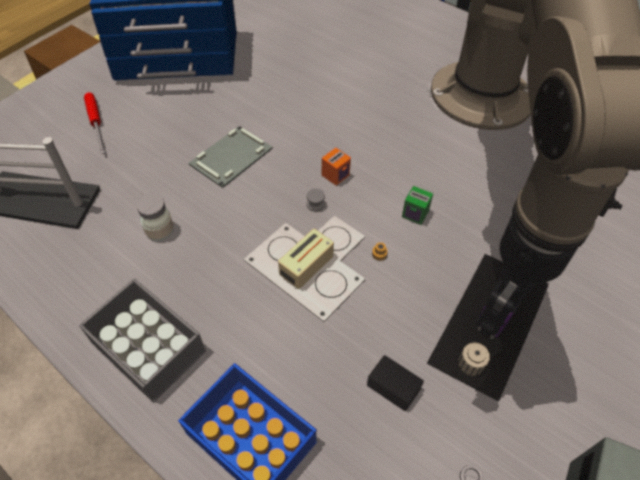

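Knob stands upright at (475,358) and the plate holds only the module at (306,257). The cup and shutter are hidden behind the arm, and I'll see them as it leaves. On to the module.

```bash
python3 -m handwheel '[{"dp":[-0.035,0.002,0],"delta_rot":[0,0,-0.18]},{"dp":[-0.07,0.005,0],"delta_rot":[0,0,-0.36]},{"dp":[-0.105,0.007,0],"delta_rot":[0,0,-0.54]},{"dp":[-0.14,0.01,0.01],"delta_rot":[0,0,-0.72]},{"dp":[-0.175,0.012,0.01],"delta_rot":[0,0,-0.9]},{"dp":[-0.21,0.014,0.015],"delta_rot":[0,0,-1.08]},{"dp":[-0.245,0.016,0.02],"delta_rot":[0,0,-1.26]},{"dp":[-0.28,0.018,0.025],"delta_rot":[0,0,-1.44]},{"dp":[-0.31,0.0205,0.027],"delta_rot":[0,0,-1.58]},{"dp":[-0.31,0.0205,0.027],"delta_rot":[0,0,-1.58]},{"dp":[-0.31,0.0205,0.027],"delta_rot":[0,0,-1.58]},{"dp":[-0.31,0.0205,0.027],"delta_rot":[0,0,-1.58]}]'
python3 -c "
from h import *
go([.609,-.005,.012],np.pi/2-.02);print(status.get_obs()['joints'])
f=grab('wrist');cv2.imwrite('pics/w6.png',f['img']);np.savez('w6.npz',K=f['K'],D=f['D'],T=f['T']);print(w2p(f,[[.609,-.005,.049]]))
s=grab('scene')['img'][230:420,400:570];w=f['img'];s=cv2.resize(s,None,fx=1.6,fy=1.6)
cv2.imwrite('pics/s3.png',np.hstack([cv2.resize(w,(512,384)),cv2.copyMakeBorder(s,0,384-s.shape[0],0,0,0)]))"
```

```text
clock: 23.98
tcp_pos: [0.6071, -0.004, 0.1376]
orientation: [0.017, -3.138, 0.001]
contact_force: [0.9, 0.3, -0.1]
grip_width: 0.0853
gripper_force: 0.0
dp [-0.0023 -0.001   0.1256] rot [-0.001 -0.003  0.031] tcp [ 0.6071 -0.004   0.1376] t 23.98 w 0.0853
[ 0.45130552  0.58182124 -0.74883062  1.76663098  0.46620848  0.98271267
  1.09883771]
[[317.49524322 245.72770857]]
```

View pics/s3.png

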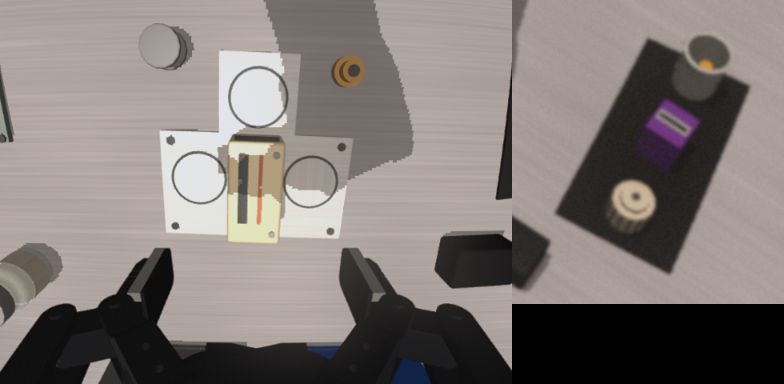

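All three stand upright on the mat. The module is under the tool at about (320,240). Gripping it now.

```bash
python3 -m handwheel '[{"dp":[-0.002,-0.001,0.05],"delta_rot":[0,0,0.025]},{"dp":[-0.002,-0.001,0.09],"delta_rot":[0,0,0.025]},{"dp":[-0.002,-0.001,0.115],"delta_rot":[0,0,0.025]},{"dp":[-0.002,-0.001,0.126],"delta_rot":[0,0,0.025]},{"dp":[-0.002,-0.001,0.126],"delta_rot":[0,0,0.025]}]'
python3 -m handwheel '[{"dp":[0,0,0],"delta_rot":[0,0,0]},{"dp":[0,0,0],"delta_rot":[0,0,0]},{"dp":[0,0,0],"delta_rot":[0,0,0]},{"dp":[0,0,0],"delta_rot":[0,0,0]},{"dp":[0,0,0],"delta_rot":[0,0,0]},{"dp":[0,0,-0.01],"delta_rot":[0,0,0]},{"dp":[0,0,-0.03],"delta_rot":[0,0,0]},{"dp":[0,0,-0.07],"delta_rot":[0,0,0]},{"dp":[0,0,-0.11],"delta_rot":[0,0,0]},{"dp":[0,0,-0.11],"delta_rot":[0,0,0]},{"dp":[0,0,-0.11],"delta_rot":[0,0,0]}]' 0.3 70
python3 -c "
from h import *
go([.5026,-.2903,.012],np.pi/2-.095);print(status.get_obs()['joints'])
f=grab('wrist');cv2.imwrite('pics/w7.png',f['img']);np.savez('w7.npz',K=f['K'],D=f['D'],T=f['T']);o=status.get_obs();np.savez('o7.npz',p=o['tcp_pos'],q=o['orientation'])"
```

```text
clock: 24.7
tcp_pos: [0.6086, -0.0064, 0.0112]
orientation: [-0.024, -3.137, 0.002]
contact_force: [0.6, -0.7, 0.5]
grip_width: 0.0854
gripper_force: 0.0
clock: 26.08
tcp_pos: [0.6085, -0.0072, 0.1213]
orientation: [-0.025, -3.137, 0.003]
contact_force: [0.0, -0.0, -3.5]
grip_width: 0.0455
gripper_force: 72.2
dp [ 0.1009 -0.2846  0.1102] rot [-0.002 -0.004  0.079] tcp [ 0.6085 -0.0072  0.1213] t 26.07 w 0.0455
[ 0.44220208  0.60152706 -0.7314442   1.7743016   0.4816272   0.95781052
  1.06592135]
```

View pics/w7.png

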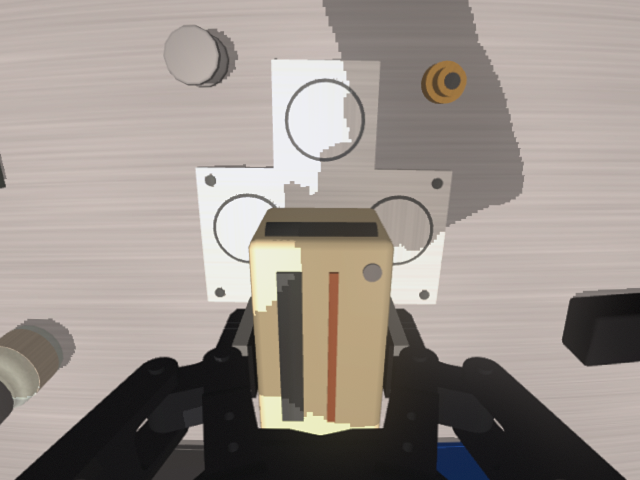

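```bash
python3 -c "
from h import *
np.set_printoptions(precision=4,suppress=True)
f=dict(np.load('w7.npz'));o=np.load('o7.npz')
s=p2w(f,[(250,247),(392,247),(385,430),(258,428)],.159);print(s,s.mean(0),s.mean(0)-o['p'])
f=dict(np.load('w1.npz'));print('jar',p2w(f,[(557,140)],.075))"
python3 -m handwheel '[{"dp":[0.012,-0.03,0],"delta_rot":[0,0,0.01]},{"dp":[0.026,-0.07,0],"delta_rot":[0,0,0.02]},{"dp":[0.04,-0.11,0],"delta_rot":[0,0,0.03]},{"dp":[0.054,-0.15,0],"delta_rot":[0,0,0.04]},{"dp":[0.068,-0.19,0],"delta_rot":[0,0,0.05]},{"dp":[0.082,-0.23,0],"delta_rot":[0,0,0.06]},{"dp":[0.095,-0.265,0],"delta_rot":[0,0,0.07]},{"dp":[0.101,-0.2845,0],"delta_rot":[0,0,0.079]},{"dp":[0.101,-0.2845,0],"delta_rot":[0,0,0.079]},{"dp":[0.101,-0.2845,0],"delta_rot":[0,0,0.079]}]'
python3 -c "
from h import *
go([.5026,-.2903,.012],np.pi/2-.095);print(status.get_obs()['joints'])
f=grab('wrist');cv2.imwrite('pics/w8.png',f['img']);np.savez('w8.npz',K=f['K'],D=f['D'],T=f['T'])"
```

```text
[[ 0.5635 -0.0269  0.159 ]
 [ 0.5642  0.0161  0.159 ]
 [ 0.6372  0.0174  0.159 ]
 [ 0.6355 -0.03    0.159 ]] [ 0.6001 -0.0059  0.159 ] [-0.008   0.0013  0.0385]
jar [[ 0.7169 -0.2547  0.075 ]]
clock: 27.38
tcp_pos: [0.5043, -0.2876, 0.1218]
orientation: [-0.145, -3.135, -0.0]
contact_force: [-0.5, 0.4, -2.8]
grip_width: 0.0452
gripper_force: 72.3
dp [ 0.0011 -0.0029  0.1099] rot [-0.    -0.003  0.003] tcp [ 0.5043 -0.2876  0.1218] t 27.38 w 0.0452
[ 0.94008939  0.54823512 -0.7004464   1.84385285  0.43933927  0.9133301
  1.51381468]
```

View pics/w8.png

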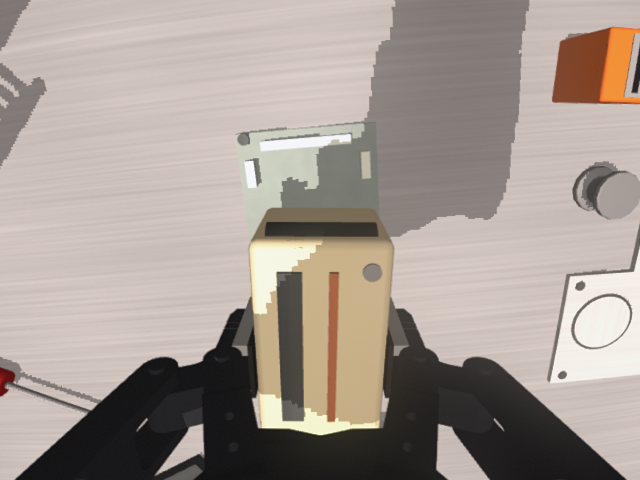

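```bash
python3 -c "
from h import *
np.set_printoptions(precision=4,suppress=True)
f=dict(np.load('w8.npz'))
P=p2w(f,[(236,134),(376,122)],.006);d=P[1]-P[0];y=d/np.linalg.norm(d);x=np.array([y[1],-y[0],0]);print(P,np.linalg.norm(d),'yaw',np.arctan2(x[1],x[0]),'c',P.mean(0)+.07*x)
S=p2w(f,[(260,142),(351,134)],.014);print('outer top of end stop',S,S.mean(0)+.066*x)
s=p2w(f,[(258,186),(361,178)],.014);print('side stops bottoms inner',s,s.mean(0)+.034*x)
print('mod front',p2w(f,[(250,247),(392,247)],.1595))
s=grab('scene');cv2.imwrite('pics/s4.png',s['img'])
a=cv2.imread('pics/scene0.png'); crop(dict(img=a),'cr',180,115,105,80,7)"
```

```text
[[ 0.4307 -0.3372  0.006 ]
 [ 0.4317 -0.2425  0.006 ]] 0.09472065032240758 yaw -0.010694415091734482 c [ 0.5012 -0.2906  0.006 ]
outer top of end stop [[ 0.437  -0.3204  0.014 ]
 [ 0.4375 -0.2603  0.014 ]] [ 0.5033 -0.2911  0.014 ]
side stops bottoms inner [[ 0.4661 -0.3259  0.014 ]
 [ 0.4671 -0.2555  0.014 ]] [ 0.5006 -0.2911  0.014 ]
mod front [[ 0.4578 -0.3039  0.1595]
 [ 0.4618 -0.2611  0.1595]]
```

View pics/cr.png

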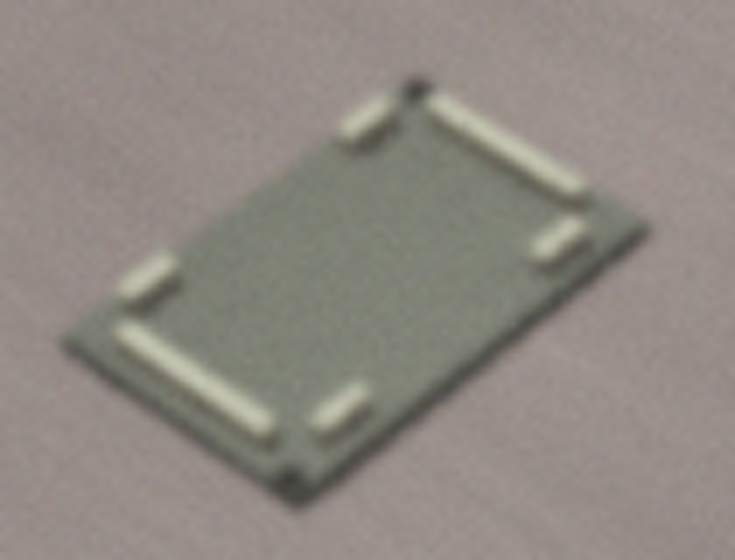

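```bash
python3 -c "
from h import *
np.set_printoptions(precision=4,suppress=True)
f=grab('scene')
c=lambda L:[((x+.5)/7-.5+180,(y+.5)/7-.5+115) for x,y in L]
P=p2w(f,c([(65,342),(412,80),(650,228),(297,496)]),.006);print(P,P.mean(0))
S=p2w(f,c([(148,272),(366,115),(557,236),(341,404)]),.014);print(S,S.mean(0))
for Q in (P,S):
  for d in (Q[0]-Q[1],Q[3]-Q[2]): print(np.linalg.norm(d),np.arctan2(d[1],d[0]))
f=dict(np.load('w1.npz'))
P=p2w(f,[(497,251),(565,251),(546,344),(480,340)],.006);print(P)
go([.5025,-.2905,.012],np.pi/2-.06)"
```

```text
[[ 0.5732 -0.3356  0.006 ]
 [ 0.434  -0.3363  0.006 ]
 [ 0.4358 -0.2392  0.006 ]
 [ 0.5727 -0.2433  0.006 ]] [ 0.5039 -0.2886  0.006 ]
[[ 0.5441 -0.3308  0.014 ]
 [ 0.4592 -0.3291  0.014 ]
 [ 0.4607 -0.2513  0.014 ]
 [ 0.5458 -0.2521  0.014 ]] [ 0.5025 -0.2908  0.014 ]
0.13923766735807866 0.005651761106260789
0.13694377427780594 -0.029719440463927663
0.08497418433581955 -0.020082933201272586
0.08502617532267949 -0.00933513339671362
[[ 0.5721 -0.2464  0.006 ]
 [ 0.5716 -0.3383  0.006 ]
 [ 0.4286 -0.3432  0.006 ]
 [ 0.438  -0.2441  0.006 ]]
dp [ 0.0013 -0.0028  0.1101] rot [-0.001 -0.003 -0.032] tcp [ 0.5044 -0.2878  0.1221] t 27.52 w 0.0453
```

Cradle centre (0.5025, -0.2907), yaw about -0.012. I'm correcting the angle and lowering.

```bash
python3 -m handwheel '[{"dp":[0.001,-0.0025,0.03],"delta_rot":[0,-0.002,-0.08]},{"dp":[0.001,-0.0025,0.06],"delta_rot":[0,-0.002,-0.08]},{"dp":[0.001,-0.0025,0.08],"delta_rot":[0,-0.002,-0.08]},{"dp":[0.001,-0.0025,0.08],"delta_rot":[0,-0.002,-0.08]},{"dp":[0.001,-0.0025,0.08],"delta_rot":[0,-0.002,-0.08]}]'
python3 -c "
from h import *
go([.5025,-.2907,.0128],np.pi/2-.012)"
```

```text
clock: 28.15
tcp_pos: [0.5031, -0.292, 0.043]
orientation: [-0.023, -3.141, 0.003]
contact_force: [-0.1, 0.2, -2.4]
grip_width: 0.045
gripper_force: 72.2
dp [0.0006 0.0013 0.0302] rot [-0.002 -0.    -0.002] tcp [ 0.5031 -0.292   0.043 ] t 28.15 w 0.045
```

```bash
python3 -m handwheel '[{"dp":[0.0005,0.001,0.015],"delta_rot":[0,0,0]},{"dp":[0.0005,0.001,0.025],"delta_rot":[0,0,0]},{"dp":[0.0005,0.001,0.03],"delta_rot":[0,0,0]},{"dp":[0.0005,0.001,0.03],"delta_rot":[0,0,0]}]'
python3 -m handwheel '[{"dp":[0,0,0],"delta_rot":[0,0,0]},{"dp":[0,0,0],"delta_rot":[0,0,0]},{"dp":[0,0,0],"delta_rot":[0,0,0]},{"dp":[0,0,-0.03],"delta_rot":[0,0,0]},{"dp":[0,0,-0.08],"delta_rot":[0,0,0]},{"dp":[0,0,-0.13],"delta_rot":[0,0,0]},{"dp":[0,0,-0.16],"delta_rot":[0,0,0]},{"dp":[0,0,-0.16],"delta_rot":[0,0,0]}]' 1 40
python3 -c "
from h import *
go([.590,.305,.16],0);print(status.get_obs()['joints'])
f=grab('wrist');cv2.imwrite('pics/w9.png',f['img']);np.savez('w9.npz',K=f['K'],D=f['D'],T=f['T'])"
```

```text
clock: 28.65
tcp_pos: [0.5008, -0.291, 0.0136]
orientation: [-0.024, -3.137, 0.004]
contact_force: [-9.3, 2.0, 20.2]
grip_width: 0.0451
gripper_force: 74.8
clock: 29.65
tcp_pos: [0.5035, -0.2915, 0.1746]
orientation: [0.024, 3.139, -0.006]
contact_force: [-0.6, 0.8, -0.3]
grip_width: 0.0854
gripper_force: 0.0
dp [-0.0776  0.5977  0.0125] rot [-1.000e-03  5.000e-03  1.556e+00] tcp [ 0.5035 -0.2915  0.1746] t 29.65 w 0.0854
[ 0.99219718  0.48974128 -0.75673773  1.80369067  0.39694285  1.00176505
  1.63238208]
```

View pics/w9.png

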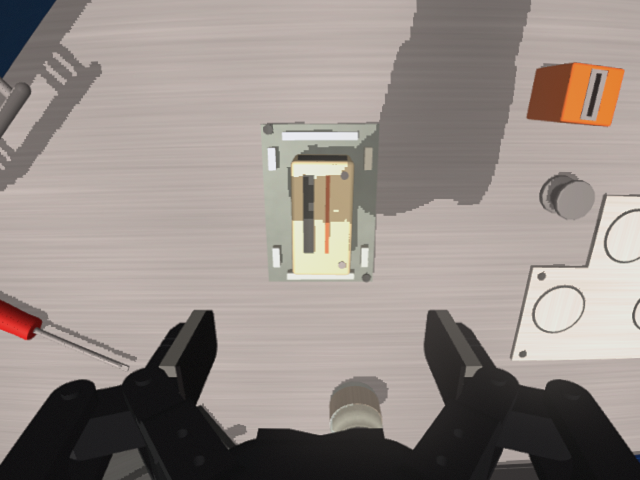

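```bash
python3 -c "
from h import *
np.set_printoptions(precision=4,suppress=True)
f=dict(np.load('w9.npz'));print(p2w(f,[(291,162),(354,163),(350,274),(292,274)],.05).mean(0))
P=p2w(f,[(263,124),(379,123),(375,279),(268,281)],.006);print(P,P.mean(0))"
python3 -m handwheel '[{"dp":[-0.004,0.03,0],"delta_rot":[0,0.005,0.1]},{"dp":[-0.01,0.08,0],"delta_rot":[0,0.005,0.24]},{"dp":[-0.017,0.13,0],"delta_rot":[0,0.005,0.38]},{"dp":[-0.023,0.18,0],"delta_rot":[0,0.005,0.52]},{"dp":[-0.03,0.23,0],"delta_rot":[0,0.005,0.66]},{"dp":[-0.036,0.28,0],"delta_rot":[0,0.005,0.8]},{"dp":[-0.043,0.33,0],"delta_rot":[0,0.005,0.94]},{"dp":[-0.049,0.38,0],"delta_rot":[0,0.005,1.08]},{"dp":[-0.056,0.43,0],"delta_rot":[0,0.005,1.22]},{"dp":[-0.062,0.48,0],"delta_rot":[0,0.005,1.36]},{"dp":[-0.069,0.53,0],"delta_rot":[0,0.005,1.48]},{"dp":[-0.0745,0.575,0],"delta_rot":[0,0.005,1.556]}]'
python3 -m handwheel '[{"dp":[0,0,0],"delta_rot":[0,0,0]},{"dp":[0,0,0],"delta_rot":[0,0,0]}]'
python3 -c "
from h import *
go([.588,.305,.0055],0);print(status.get_obs()['joints'])
f=grab('wrist');cv2.imwrite('pics/w10.png',f['img']);np.savez('w10.npz',K=f['K'],D=f['D'],T=f['T']);print(w2p(f,[[.588,.3045,.041]]))"
```

```text
[ 0.4997 -0.2899  0.05  ]
[[ 0.4306 -0.3364  0.006 ]
 [ 0.4312 -0.2428  0.006 ]
 [ 0.5697 -0.2416  0.006 ]
 [ 0.5705 -0.3407  0.006 ]] [ 0.5005 -0.2903  0.006 ]
clock: 31.2
tcp_pos: [0.584, 0.2843, 0.169]
orientation: [-2.22, -2.215, 0.008]
contact_force: [0.4, -0.9, -0.8]
grip_width: 0.0857
gripper_force: 0.0
clock: 31.45
tcp_pos: [0.5842, 0.2819, 0.1694]
orientation: [-2.217, -2.219, 0.008]
contact_force: [-0.9, -0.1, 0.2]
grip_width: 0.0854
gripper_force: 0.0
dp [0.0232 0.005  0.1639] rot [-0.007  0.     0.001] tcp [0.5842 0.2819 0.1694] t 31.45 w 0.0854
[-0.18098379  0.54806949 -0.50982877  1.64741604  0.29627486  1.03056722
 -0.78300202]
[[326.46942734 196.58174932]]
```

View pics/w10.png

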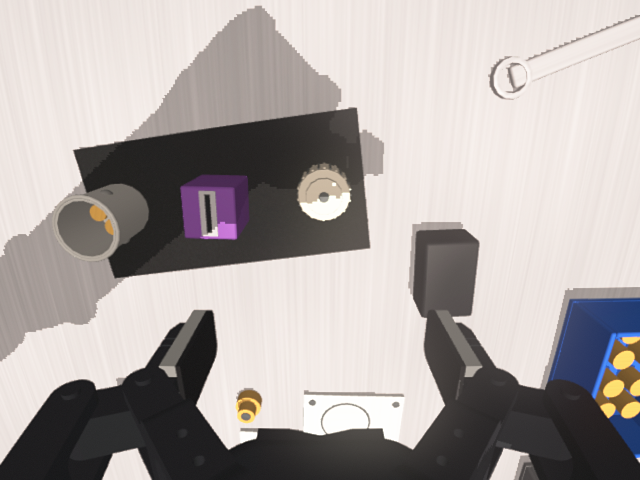

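Module lies centred in the cradle to within 1 mm. Knob at (324,197), shutter and cup all upright. Fetching the knob.

```bash
python3 -m handwheel '[{"dp":[0.0228,0.003,0.04],"delta_rot":[-0.005,0,0]},{"dp":[0.0228,0.003,0.09],"delta_rot":[-0.005,0,0]},{"dp":[0.0228,0.003,0.12],"delta_rot":[-0.005,0,0]},{"dp":[0.0228,0.003,0.12],"delta_rot":[-0.005,0,0]},{"dp":[0.0228,0.003,0.12],"delta_rot":[-0.005,0,0]}]' 0.9
python3 -c "
from h import *
go([.587,.3045,.005],0)"
```

```text
clock: 32.12
tcp_pos: [0.5883, 0.3054, 0.0525]
orientation: [-2.222, -2.22, -0.004]
contact_force: [0.6, -0.2, -0.3]
grip_width: 0.077
gripper_force: 0.0
dp [-0.001  -0.0013  0.0475] rot [ 0.002 -0.002 -0.001] tcp [0.5883 0.3054 0.0525] t 32.12 w 0.077
```

```bash
python3 -m handwheel '[{"dp":[-0.001,-0.001,0.03],"delta_rot":[0,0,0]},{"dp":[-0.001,-0.001,0.042],"delta_rot":[0,0,0]},{"dp":[-0.001,-0.001,0.047],"delta_rot":[0,0,0]},{"dp":[-0.001,-0.001,0.047],"delta_rot":[0,0,0]}]'
python3 -m handwheel '[{"dp":[0,0,0],"delta_rot":[0,0,0]},{"dp":[0,0,0],"delta_rot":[0,0,0]},{"dp":[0,0,0],"delta_rot":[0,0,0]},{"dp":[0,0,0],"delta_rot":[0,0,0]},{"dp":[0,0,0],"delta_rot":[0,0,0]},{"dp":[0,0,-0.01],"delta_rot":[0,0,0]},{"dp":[0,0,-0.03],"delta_rot":[0,0,0]},{"dp":[0,0,-0.07],"delta_rot":[0,0,0]},{"dp":[0,0,-0.1],"delta_rot":[0,0,0]},{"dp":[0,0,-0.1],"delta_rot":[0,0,0]},{"dp":[0,0,-0.1],"delta_rot":[0,0,0]}]' 0.25 40
python3 -c "
from h import *
go([.610,.049,.0065],0)"
```

```text
clock: 32.62
tcp_pos: [0.5867, 0.3053, 0.0049]
orientation: [-2.221, -2.221, -0.004]
contact_force: [-0.1, 0.5, 0.2]
grip_width: 0.0768
gripper_force: 0.0
clock: 34.0
tcp_pos: [0.5859, 0.3044, 0.104]
orientation: [-2.221, -2.22, -0.001]
contact_force: [-0.2, 0.2, -1.6]
grip_width: 0.0389
gripper_force: 40.5
dp [-0.2555  0.0242  0.0971] rot [-0.    -0.001 -0.   ] tcp [0.5859 0.3044 0.104 ] t 34.0 w 0.0389
```

```bash
python3 -m handwheel '[{"dp":[-0.02,0.002,0],"delta_rot":[0,0,0]},{"dp":[-0.06,0.006,0],"delta_rot":[0,0,0]},{"dp":[-0.1,0.01,0],"delta_rot":[0,0,0]},{"dp":[-0.14,0.014,0],"delta_rot":[0,0,0]},{"dp":[-0.18,0.018,0],"delta_rot":[0,0,0]},{"dp":[-0.22,0.022,0],"delta_rot":[0,0,0]},{"dp":[-0.25,0.0242,0.01],"delta_rot":[0,0,0]},{"dp":[-0.2555,0.0242,0.04],"delta_rot":[0,0,0]},{"dp":[-0.2555,0.0242,0.07],"delta_rot":[0,0,0]},{"dp":[-0.2555,0.0242,0.075],"delta_rot":[0,0,0]},{"dp":[-0.2555,0.0242,0.075],"delta_rot":[0,0,0]},{"dp":[-0.2555,0.0242,0.075],"delta_rot":[0,0,0]}]'
python3 -c "
from h import *
go([.610,.049,.0072],0)"
```

```text
clock: 35.5
tcp_pos: [0.6112, 0.0496, 0.0298]
orientation: [-2.221, -2.221, -0.004]
contact_force: [0.1, -0.3, -0.9]
grip_width: 0.0391
gripper_force: 40.5
dp [-0.0006 -0.0013  0.0226] rot [ 0.002 -0.002  0.   ] tcp [0.6112 0.0496 0.0298] t 35.5 w 0.0391
```

```bash
python3 -m handwheel '[{"dp":[-0.0005,-0.001,0.012],"delta_rot":[0,0,0]},{"dp":[-0.0005,-0.001,0.02],"delta_rot":[0,0,0]},{"dp":[-0.0005,-0.001,0.0225],"delta_rot":[0,0,0]},{"dp":[-0.0005,-0.001,0.0225],"delta_rot":[0,0,0]}]'
python3 -m handwheel '[{"dp":[0,0,0],"delta_rot":[0,0,0]},{"dp":[0,0,0],"delta_rot":[0,0,0]},{"dp":[0,0,0],"delta_rot":[0,0,0]},{"dp":[0,0,-0.03],"delta_rot":[0,0,0]},{"dp":[0,0,-0.08],"delta_rot":[0,0,0]},{"dp":[0,0,-0.13],"delta_rot":[0,0,0]},{"dp":[0.04,-0.034,-0.14],"delta_rot":[0,0,0]},{"dp":[0.08,-0.068,-0.14],"delta_rot":[0,0,0]},{"dp":[0.12,-0.102,-0.14],"delta_rot":[0,0,0]},{"dp":[0.16,-0.136,-0.14],"delta_rot":[0,0,0]},{"dp":[0.2,-0.17,-0.14],"delta_rot":[0,0,0]},{"dp":[0.22,-0.199,-0.14],"delta_rot":[0,0,0]}]' 0.9
python3 -m handwheel '[{"dp":[0,0,0],"delta_rot":[0,0,0]},{"dp":[0,0,0],"delta_rot":[0,0,0]}]'
python3 -c "
from h import *
go([.411,.2834,.0115],0);print(status.get_obs()['joints'])
f=grab('wrist');cv2.imwrite('pics/w11.png',f['img']);np.savez('w11.npz',K=f['K'],D=f['D'],T=f['T']);print(w2p(f,[[.411,.2834,.061]]))"
```

```text
clock: 36.0
tcp_pos: [0.609, 0.0488, 0.007]
orientation: [-2.221, -2.221, 0.0]
contact_force: [-4.9, -1.5, 9.7]
grip_width: 0.0389
gripper_force: 41.6
clock: 37.5
tcp_pos: [0.4087, 0.2712, 0.1469]
orientation: [-2.217, -2.223, -0.004]
contact_force: [-0.3, -0.0, 0.3]
grip_width: 0.0769
gripper_force: 0.0
clock: 37.75
tcp_pos: [0.411, 0.2683, 0.1466]
orientation: [-2.222, -2.22, -0.002]
contact_force: [0.6, 0.4, 0.5]
grip_width: 0.0766
gripper_force: 0.0
dp [ 1.490e-02 -1.000e-04  1.351e-01] rot [ 0.001 -0.002 -0.001] tcp [0.411  0.2683 0.1466] t 37.75 w 0.0766
[-0.18595834  0.3464815  -0.61518273  2.03725692  0.26675259  0.83407486
 -0.95438201]
[[319.96590642 223.33224552]]
```

View pics/w11.png

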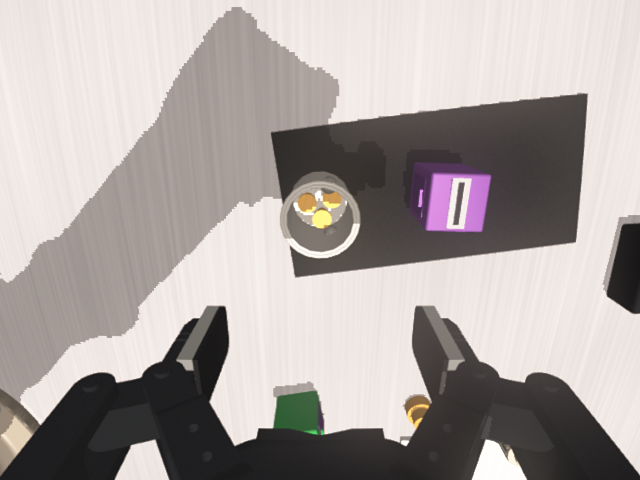

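Cup rim is centred at (320,218), upright and about where I left it. Descending and gripping.

```bash
python3 -m handwheel '[{"dp":[0.0155,0,0.03],"delta_rot":[0,0,0]},{"dp":[0.0155,0,0.07],"delta_rot":[0,0,0]},{"dp":[0.0155,0,0.105],"delta_rot":[0,0,0]},{"dp":[0.0155,0,0.128],"delta_rot":[0,0,0]},{"dp":[0.0155,0,0.135],"delta_rot":[0,0,0]},{"dp":[0.0155,0,0.135],"delta_rot":[0,0,0]}]'
python3 -m handwheel '[{"dp":[0,0,0],"delta_rot":[0,0,0]},{"dp":[0,0,0],"delta_rot":[0,0,0]},{"dp":[0,0,0],"delta_rot":[0,0,0]},{"dp":[0,0,0],"delta_rot":[0,0,0]},{"dp":[0,0,0],"delta_rot":[0,0,0]},{"dp":[0,0,-0.01],"delta_rot":[0,0,0]},{"dp":[0,0,-0.03],"delta_rot":[0,0,0]},{"dp":[0,0,-0.07],"delta_rot":[0,0,0]},{"dp":[0,0,-0.11],"delta_rot":[0,0,0]},{"dp":[0,0,-0.12],"delta_rot":[0,0,0]},{"dp":[0,0,-0.12],"delta_rot":[0,0,0]}]' 0.3 40
python3 -c "
from h import *
go([.6075,-.0595,.0135],0)"
```

```text
clock: 38.55
tcp_pos: [0.4111, 0.2841, 0.0116]
orientation: [-2.222, -2.219, -0.002]
contact_force: [-0.0, -0.0, 1.4]
grip_width: 0.0769
gripper_force: 0.0
clock: 39.92
tcp_pos: [0.4106, 0.2841, 0.132]
orientation: [-2.221, -2.22, -0.004]
contact_force: [0.6, -0.3, -0.6]
grip_width: 0.0463
gripper_force: 41.5
dp [-0.3437  0.1969  0.118 ] rot [ 0.001 -0.002 -0.   ] tcp [0.4106 0.2841 0.132 ] t 39.92 w 0.0463
```

```bash
python3 -m handwheel '[{"dp":[-0.02,0.011,0],"delta_rot":[0,0,0]},{"dp":[-0.06,0.034,0],"delta_rot":[0,0,0]},{"dp":[-0.1,0.057,0],"delta_rot":[0,0,0]},{"dp":[-0.14,0.08,0],"delta_rot":[0,0,0]},{"dp":[-0.18,0.103,0],"delta_rot":[0,0,0]},{"dp":[-0.22,0.126,0],"delta_rot":[0,0,0]},{"dp":[-0.26,0.149,0],"delta_rot":[0,0,0]},{"dp":[-0.3,0.172,0],"delta_rot":[0,0,0]},{"dp":[-0.33,0.19,0],"delta_rot":[0,0,0]},{"dp":[-0.3437,0.197,0],"delta_rot":[0,0,0]},{"dp":[-0.3437,0.197,0.03],"delta_rot":[0,0,0]},{"dp":[-0.3437,0.197,0.06],"delta_rot":[0,0,0]}]'
python3 -m handwheel '[{"dp":[0,0,0.02],"delta_rot":[0,0,0]},{"dp":[0,0,0.025],"delta_rot":[0,0,0]},{"dp":[0,0,0.025],"delta_rot":[0,0,0]}]'
python3 -c "
from h import *
go([.6075,-.0595,.014],0)"
```

```text
clock: 41.42
tcp_pos: [0.6065, -0.0582, 0.0694]
orientation: [-2.218, -2.221, -0.002]
contact_force: [0.8, 0.1, -1.0]
grip_width: 0.0462
gripper_force: 41.5
clock: 41.8
tcp_pos: [0.6076, -0.0587, 0.0462]
orientation: [-2.22, -2.221, -0.003]
contact_force: [-0.3, -0.1, -1.0]
grip_width: 0.0462
gripper_force: 41.4
dp [-0.0008 -0.0001  0.0322] rot [ 0.    -0.002  0.001] tcp [ 0.6076 -0.0587  0.0462] t 41.8 w 0.0462
```

```bash
python3 -m handwheel '[{"dp":[-0.0008,0,0.018],"delta_rot":[0,0,0]},{"dp":[-0.0008,0,0.028],"delta_rot":[0,0,0]},{"dp":[-0.0008,0,0.032],"delta_rot":[0,0,0]},{"dp":[-0.0008,0,0.032],"delta_rot":[0,0,0]}]'
python3 -m handwheel '[{"dp":[0,0,0],"delta_rot":[0,0,0]},{"dp":[0,0,0],"delta_rot":[0,0,0]},{"dp":[0,0,0],"delta_rot":[0,0,0]},{"dp":[0,0,-0.03],"delta_rot":[0,0,0]},{"dp":[0,0,-0.08],"delta_rot":[0,0,0]},{"dp":[0,0,-0.13],"delta_rot":[0,0,0]},{"dp":[0,0,-0.13],"delta_rot":[0,0,0]}]' 1
python3 -m handwheel '[{"dp":[0.036,-0.01,0],"delta_rot":[0,0,-0.16]},{"dp":[0.072,-0.02,0],"delta_rot":[0,0,-0.32]},{"dp":[0.108,-0.031,0],"delta_rot":[0,0,-0.48]},{"dp":[0.144,-0.042,0],"delta_rot":[0,0,-0.64]},{"dp":[0.18,-0.053,0],"delta_rot":[0,0,-0.8]},{"dp":[0.216,-0.064,0],"delta_rot":[0,0,-0.96]},{"dp":[0.252,-0.075,0],"delta_rot":[0,0,-1.12]},{"dp":[0.288,-0.086,0],"delta_rot":[0,0,-1.28]},{"dp":[0.324,-0.096,0],"delta_rot":[0,0,-1.44]},{"dp":[0.3535,-0.106,0],"delta_rot":[0,0,-1.57]},{"dp":[0.3535,-0.106,0],"delta_rot":[0,0,-1.57]},{"dp":[0.3535,-0.106,0],"delta_rot":[0,0,-1.57]}]'
python3 -c "
from h import *
go([.5015,.294,.01],np.pi/2);print(status.get_obs()['joints'])
f=grab('wrist');cv2.imwrite('pics/w12.png',f['img']);print(w2p(f,[[.5015,.294,.053]]))
s=grab('scene')['img'][180:330,230:380];cv2.imwrite('pics/c12.png',np.hstack([cv2.resize(f['img'],(400,300)),cv2.resize(s,(390,300),interpolation=2)]))"
```

```text
clock: 42.3
tcp_pos: [0.6067, -0.0602, 0.0147]
orientation: [-2.22, -2.22, 0.001]
contact_force: [-5.6, 0.3, 11.0]
grip_width: 0.0459
gripper_force: 42.6
clock: 43.18
tcp_pos: [0.6105, -0.06, 0.1484]
orientation: [2.218, 2.218, 0.011]
contact_force: [-0.7, 0.4, -0.8]
grip_width: 0.0854
gripper_force: 0.0
clock: 44.68
tcp_pos: [0.5015, 0.2922, 0.1437]
orientation: [-0.004, -3.141, -0.001]
contact_force: [-0.2, 0.1, -1.1]
grip_width: 0.0853
gripper_force: 0.0
dp [-0.0002  0.0018  0.1337] rot [ 0.001 -0.001 -0.003] tcp [0.5015 0.2922 0.1437] t 44.67 w 0.0853
[ 0.03449048  0.58452269 -0.90245453  1.82241773  0.53862001  1.00164045
  0.47828724]
[[321.65541972 241.70287441]]
```

View pics/c12.png

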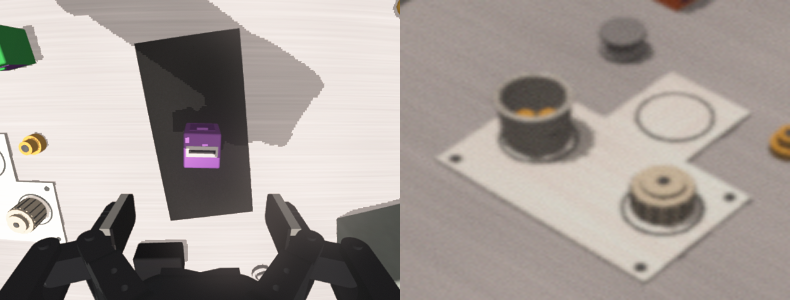

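Cup and knob are back on their rings, upright. The shutter is under the tool at about (323,243) as predicted.

```bash
python3 -m handwheel '[{"dp":[0,0.0015,0.03],"delta_rot":[0,0,0]},{"dp":[0,0.0015,0.07],"delta_rot":[0,0,0]},{"dp":[0,0.0015,0.105],"delta_rot":[0,0,0]},{"dp":[0,0.0015,0.128],"delta_rot":[0,0,0]},{"dp":[0,0.0015,0.1335],"delta_rot":[0,0,0]},{"dp":[0,0.0015,0.1335],"delta_rot":[0,0,0]}]'
python3 -m handwheel '[{"dp":[0,0,0],"delta_rot":[0,0,0]},{"dp":[0,0,0],"delta_rot":[0,0,0]},{"dp":[0,0,0],"delta_rot":[0,0,0]},{"dp":[0,0,0],"delta_rot":[0,0,0]},{"dp":[0,0,0],"delta_rot":[0,0,0]},{"dp":[0,0,0],"delta_rot":[0,0,0]},{"dp":[0,0,-0.01],"delta_rot":[0,0,0]},{"dp":[0,0,-0.03],"delta_rot":[0,0,0]},{"dp":[0,0,-0.07],"delta_rot":[0,0,0]},{"dp":[0,0,-0.11],"delta_rot":[0,0,0]},{"dp":[0,0,-0.12],"delta_rot":[0,0,0]},{"dp":[0,0,-0.12],"delta_rot":[0,0,0]}]' 0.3 40
python3 -c "
from h import *
go([.5318,-.003,.012],np.pi/2)"
```

```text
clock: 45.52
tcp_pos: [0.5019, 0.2953, 0.0117]
orientation: [0.002, 3.141, 0.004]
contact_force: [0.5, 0.1, -0.1]
grip_width: 0.0857
gripper_force: 0.0
clock: 47.02
tcp_pos: [0.5017, 0.2947, 0.132]
orientation: [0.002, 3.14, 0.003]
contact_force: [0.3, -0.8, -0.8]
grip_width: 0.0395
gripper_force: 40.4
dp [-0.0302 -0.298   0.1194] rot [ 0.002  0.002 -0.001] tcp [0.5017 0.2947 0.132 ] t 47.02 w 0.0395
```

```bash
python3 -m handwheel '[{"dp":[-0.002,-0.02,0],"delta_rot":[0,0,0]},{"dp":[-0.006,-0.06,0],"delta_rot":[0,0,0]},{"dp":[-0.01,-0.1,0],"delta_rot":[0,0,0]},{"dp":[-0.014,-0.14,0],"delta_rot":[0,0,0]},{"dp":[-0.018,-0.18,0],"delta_rot":[0,0,0]},{"dp":[-0.022,-0.22,0],"delta_rot":[0,0,0]},{"dp":[-0.026,-0.26,0],"delta_rot":[0,0,0]},{"dp":[-0.029,-0.29,0],"delta_rot":[0,0,0]},{"dp":[-0.0295,-0.2975,0.02],"delta_rot":[0,0,0]},{"dp":[-0.0295,-0.2975,0.06],"delta_rot":[0,0,0]},{"dp":[-0.0295,-0.2975,0.085],"delta_rot":[0,0,0]},{"dp":[-0.0295,-0.2975,0.085],"delta_rot":[0,0,0]}]'
python3 -m handwheel '[{"dp":[0,0,0],"delta_rot":[0,0,0]},{"dp":[0,0,0],"delta_rot":[0,0,0]}]'
python3 -c "
from h import *
go([.531,-.0027,.0137],np.pi/2)"
```

```text
clock: 48.52
tcp_pos: [0.5279, -0.0016, 0.0426]
orientation: [0.002, -3.135, -0.004]
contact_force: [-0.2, 0.2, 0.2]
grip_width: 0.0395
gripper_force: 40.4
clock: 48.78
tcp_pos: [0.5313, -0.0021, 0.0465]
orientation: [0.001, 3.14, 0.003]
contact_force: [-0.4, 0.5, -0.3]
grip_width: 0.0397
gripper_force: 40.4
dp [ 0.0004 -0.0007  0.0328] rot [ 0.002  0.002 -0.   ] tcp [ 0.5313 -0.0021  0.0465] t 48.77 w 0.0397
```

```bash
python3 -m handwheel '[{"dp":[0,-0.0005,0.018],"delta_rot":[0,0,0]},{"dp":[0,-0.0005,0.028],"delta_rot":[0,0,0]},{"dp":[0,-0.0005,0.0325],"delta_rot":[0,0,0]},{"dp":[0,-0.0005,0.0325],"delta_rot":[0,0,0]}]'
python3 -m handwheel '[{"dp":[0,0,0],"delta_rot":[0,0,0]},{"dp":[0,0,0],"delta_rot":[0,0,0]},{"dp":[0,0,0],"delta_rot":[0,0,0]},{"dp":[0,0,-0.03],"delta_rot":[0,0,0]},{"dp":[0,0,-0.08],"delta_rot":[0,0,0]},{"dp":[0,0,-0.13],"delta_rot":[0,0,0]},{"dp":[-0.03,0,-0.18],"delta_rot":[0,0,0]},{"dp":[-0.06,0,-0.22],"delta_rot":[0,0,0]},{"dp":[-0.06,0,-0.22],"delta_rot":[0,0,0]},{"dp":[-0.06,0,-0.22],"delta_rot":[0,0,0]}]' 1
python3 -c "
from h import *
f=grab('wrist');np.savez('w13.npz',K=f['K'],D=f['D'],T=f['T']);cv2.imwrite('pics/w13.png',f['img'])
print(w2p(f,[[.532,-.003,.055],[.607,-.0593,.063],[.61,.049,.043]]))"
```

```text
clock: 49.28
tcp_pos: [0.5298, -0.0034, 0.0139]
orientation: [-0.002, -3.14, 0.001]
contact_force: [-8.0, -2.3, 18.5]
grip_width: 0.0398
gripper_force: 42.3
clock: 50.52
tcp_pos: [0.5897, -0.0036, 0.232]
orientation: [-0.001, -3.14, -0.003]
contact_force: [0.0, 0.7, -0.5]
grip_width: 0.0854
gripper_force: 0.0
[[319.46980466 142.06895158]
 [255.80602324 229.99453553]
 [375.04456368 226.29102665]]
```

View pics/w13.png

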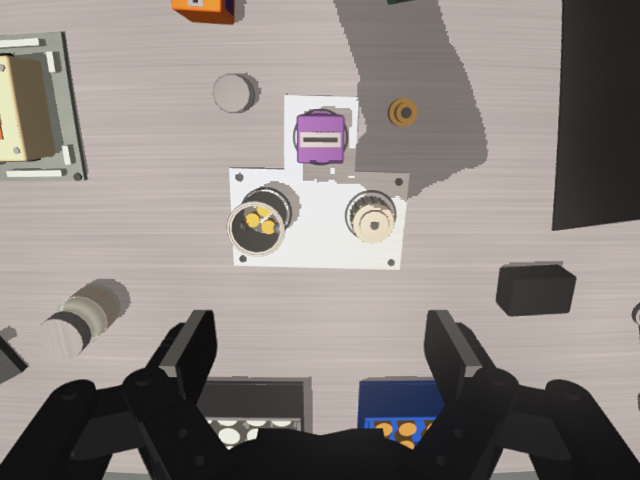

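All three are back on their rings: shutter (320,139), cup (257,228) and knob (375,226), each within about 3 px (roughly 2 mm) of its predicted start. The roller, bush and jar look undisturbed, and the module lies in the cradle. Handing in.

```bash
python3 -c "
from bench import r
print(r.hand_in())"
```

```text
the job is handed in; nothing more can be done
None
```

I handed the job in at about 51 s: the module lies in the cradle, the cup, shutter and knob stand upright on their original spots to within about 2 mm by the last wrist picture, and the jar, roller and bush look undisturbed; no verdict came back.

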